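# Pour the beads from the scoop into the storage jar

## Robot

A 7-joint arm with a two-finger parallel gripper is mounted at the origin on the work surface. World frame = base frame: x ahead of the robot, y to its left, z up, the work surface at z = 0. Lengths are in mm, angles in rad, forces in N, time in s.
With the tool pointing down it reaches from about 400 to 850 mm from the base axis. Payload 4.4 kg.
Tool frame: the origin (TCP) lies on the front face of the gripper's body, between the roots of the fingers; the fingertips stand 97 mm ahead of it and the grasp point (between the pads) lies ctrl.grip_point_offset ahead of it (ctrl.grip_point_offset is the distance from the TCP to the grasp point, in mm); z points along the fingers, y is the line along which they close (so a half turn about z gives the same grasp; the last joint's range is limited). The gripper opens to 94 mm and grips with 3 to 60 N. Pads are 16 mm wide; open, the fingers measure 119 mm over their backs; the gripper's body (75 mm by 177 mm) begins 78 mm behind the grasp point.
Start: joints at [-1.29, 0.628, 0.038, 1.517, -0.027, 0.996, -0.02], TCP at [220.908, 611.324, 302.678] pointing down, gripper open.
Joint ranges: [-3.06, 3.06], [-0.37, 2.12], [-1.25, 1.32], [0.18, 2.47], [-1.1, 4.24], [0.23, 1.98], [-2.94, 2.94]. Speed limits (rad/s): [2.57, 2.57, 3.14, 3.14, 3.14, 3.14, 3.14].

## Interface

Orientations are given as a 3x3 rotation matrix whose columns are the frame's x, y, z axes.
In Python, from workcell import ctrl gives the robot as it stands.
- The arm moves only by the tool jog_arm, called as name(argument=value, ...), one argument or row to a line, values as JSON. Schema: {"type":"object","properties":{"increments":{"type":"string"},"jaw":{"type":"number"},"squeeze":{"type":"number"},"only":{"type":"string"},"quiet":{"type":"boolean"},"lines":{"type":"string"}},"required":["increments"],"additionalProperties":false}. increments is a string of 1 to 20 rows, parted by a bar, with the numbers parted by spaces; each row has 4 numbers: dx, dy, dz in units of 25 mm, then a turn about the tool's z in units of 0.2 rad; each row is the pose to reach, as a shift and turn from the pose commanded when the call began, along the tool's axes at that moment; what a row does not reach only later rows make up. A row lasts 1/10 s, in which the tool goes at most 50 mm and 0.15 rad, less where a joint would pass 70% of its speed; a pose out of reach is approached as far as the arm can. jaw is the finger opening in mm, set as the call begins (left out keeps the last). The fingers move at their own pace and stop on an object; squeeze is the grip in N (left out, the last holds). Time passes only in rows, so rows that do not move let the fingers close. The tool returns the time, the measured TCP pose, the force, the opening and the grip force at its end. only (a regular expression) keeps the lines of the reply that match it, lines (a string "A,B") keeps lines A to B, and quiet returns only ok. Input that does not fit is refused with a message, and nothing moves.
- ctrl.get_state(): the state, without advancing time (a new reading comes with each control period).
- ctrl.camera(name): name is "scene" or "top"; returns a dict with "image" (384x512x3 uint8, blue, green, red), "fx", "fy", "cx", "cy" (pixels), "R" (3x3) and "t" (3): a world point X has camera coordinates R X + t. Camera axes: x right, y down, z forward; pixel columns grow to the right and rows downward; lengths in mm; the calibration is good to about 2 mm. A picture is of the moment at which its call begins. There is no depth.
- ctrl.close_job(): hands the job in; it is judged then, once.
The state is a dict: "time_s": time; "q": joint angles; "qd": joint speeds; "joint_torque": joint torques, N m; "tool_pos": TCP position; "eef_rot": TCP orientation; "ft_force": force on the tool from outside, world axes, zero at the start; "moment": the same for the moment, N m; "width": finger opening in mm; "gripper_force": force on a finger pad.
Only numpy, scipy, OpenCV 4.12 (cv2) and the standard library are available. Lean on these libraries where they do the work, as an engineer would, in place of code of your own. Each camera call takes 0.05 s, during which the arm holds its last target. There are 200 camera calls.

## Task

Tidy up the two loose beads: pick up the metal scoop by its handle, keep it level while you rest its lip just inside the mouth of the necked jar, then tip it slowly so that both beads roll into the jar without the lip leaving the mouth. Tip the scoop back, stand it upright on the table again and let go; the jar stays standing.

Things in the scene. Friction and masses are not known exactly. Their poses are not given: they have to be found in the camera images.
- bead_a: Dark polished stone bead, a ball 16 mm across, 11 g; origin at its centre. It starts at the rear of the scoop's channel.
- bead_b: Like the other bead; it starts in the scoop's channel just in front of it.
- scoop: Aluminium scoop, 200 mm long, 30 wide, 65 tall, 0.18 kg. Origin: underside (table level), under mid channel; x to nose, z up. Handle: bar along x from -39 to -137 mm, 14 wide (y), z 30 to 54; grip across it from above near x=-85, z=42. Channel x -35 to 35, 22 wide; floor rises 15 deg to a crest at x=35, z=40; then the spout falls 49 deg to the lip. Stands on foot (x -37 to -7) and heel (x=-134).
- jar_mouth (a point): Centre of the jar's mouth at rim level, z up along its axis. White ceramic jar, loose, 0.5 kg, 95 mm tall; body 92 across, shoulder at 58 to 76 height, neck 68 across outside, 60 inside. The only vessel with shoulder and neck; it may stand in any order with a plain cup (84 across, 85 tall) and a low bowl (100 across, 45 tall). Those and a small capped paint pot are not for the beads.
- scoop_lip (a point): Middle of the spout's end edge, at (61, 0, 10) mm in the scoop's frame, same axes. Spout 28 mm wide outside. Held level, the lip can go 15 mm below the rim before the underside farther back meets it. Pour by turning nose-down (positive about the scoop's y): up to about 14 deg the beads stay; 35 to 45 deg, pivoting at the lip, empties it. A fast tip throws the beads.

How it is judged:
By the outcome, as a careful person would: the job done as asked, in the order asked, and still so for the second after the job is handed in, with the robot touching nothing.
It also fails if it takes over 64 s, if anything falls off the work surface, if the arm or the gripper's body presses on something with over 40 N, if the wrist force passes 120 N, or if a joint passes its speed limit or range.

## Working session

There is one attempt and no reset: what is moved stays moved. The work goes in short steps, Python scripts to look and compute and a tool call to move; the robot and the scene stay as the last step left them, time stands still between calls to the robot, and variables do not carry over. Pictures are saved under pics/ and viewed, at most 10 in all, crops included, and the job is handed in when it is done.

```bash
ls; mkdir -p pics; python3 - <<'E'
from workcell import ctrl
import cv2
for n in("scene","top"):
    c=ctrl.camera(n); cv2.imwrite(f"pics/{n}0.png",c["image"]); print(n,c["fx"],c["fy"],c["cx"],c["cy"],c["R"],c["t"])
print(ctrl.grip_point_offset,ctrl.get_state())
E
```

```text
pics
workcell.py
scene 383.1388605701812 383.1388605701812 258.4820969340716 191.95922916662607 [[ 0.38970615  0.92086144  0.01197154]
 [ 0.70906861 -0.29173024 -0.64196198]
 [-0.58766557  0.25866518 -0.76664301]] [-229.35249342 -360.28920421 1136.95963356]
top 399.4278299020055 399.4278299020055 254.65154837800273 197.52416935967918 [[-2.86252386e-03 -9.99995869e-01  2.60891654e-04]
 [-9.89511077e-01  2.79483004e-03 -1.44429973e-01]
 [ 1.44428647e-01 -6.71589425e-04 -9.89514990e-01]] [-22.07438708 550.95417662 701.01172635]
78.39999999999999 {'time_s': 0.1, 'q': array([-1.28980579,  0.62924681,  0.03846674,  1.51824123, -0.02699921,
        0.99628976, -0.01997754]), 'qd': array([-1.52365380e-03, -1.44032396e-03,  7.51559927e-04, -3.61656407e-03,
       -1.74616584e-03, -2.74005254e-05, -6.41753052e-04]), 'joint_torque': array([ 3.58152633e-03, -5.50783432e+01,  1.14745595e+00, -1.87114120e+01,
       -5.22213872e-02,  1.92471599e-02,  2.34843543e-05]), 'tool_pos': array([220.76019085, 610.91452507, 301.85932682]), 'eef_rot': array([[-9.40470344e-01,  3.39875332e-01, -5.38856496e-04],
       [ 3.39875758e-01,  9.40469022e-01, -1.57706975e-03],
       [-2.92292618e-05, -1.66633159e-03, -9.99998611e-01]]), 'ft_force': array([-0.93967583, -0.22957126, -0.55453356]), 'moment': array([-0.00976938,  0.02045147, -0.00378423]), 'gripper_force': 0.0, 'width': 93.76549901682417}
```
View pics/scene0.png

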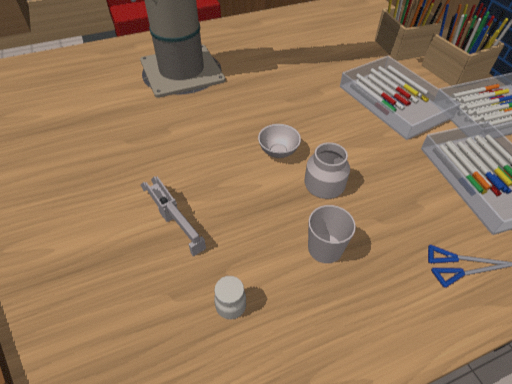

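View pics/top0.png

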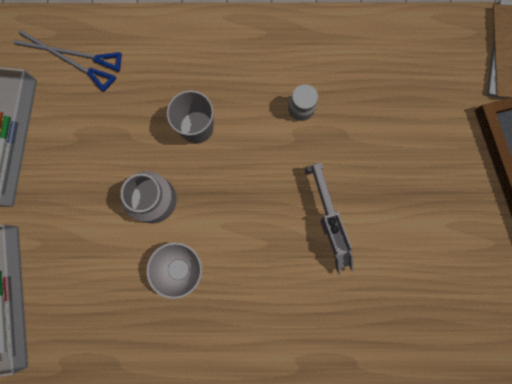

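The scene view shows the scoop from nose (150,185) to handle end (197,247) and the jar at (328,170). In the top view the scoop nose is at (343,262), the handle end at (316,168) and the jar mouth at about (142,193).

```bash
cat > h.py <<'E'
import numpy as np,cv2
from workcell import ctrl
def ray(c,u,v):
    R=np.array(c["R"]);t=np.array(c["t"])
    d=R.T@np.array([(u-c["cx"])/c["fx"],(v-c["cy"])/c["fy"],1]);return -R.T@t,d/np.linalg.norm(d)
def plane(c,u,v,z):
    o,d=ray(c,u,v);return o+d*(z-o[2])/d[2]
def proj(c,X):
    p=np.array(c["R"])@np.array(X)+np.array(c["t"]);return c["fx"]*p[0]/p[2]+c["cx"],c["fy"]*p[1]/p[2]+c["cy"]
def tri(c1,p1,c2,p2):
    o1,d1=ray(c1,*p1);o2,d2=ray(c2,*p2)
    s=np.linalg.lstsq(np.c_[d1,-d2],o2-o1,rcond=None)[0]
    a,b=o1+s[0]*d1,o2+s[1]*d2;return (a+b)/2,np.linalg.norm(a-b)
E
python3 - <<'E'
import cv2,numpy as np
s=cv2.imread("pics/scene0.png");t=cv2.imread("pics/top0.png")
f=lambda im,x,y,w,h,k:cv2.resize(im[y:y+h,x:x+w],None,fx=k,fy=k,interpolation=cv2.INTER_CUBIC)
A=np.hstack([f(s,130,170,90,90,4),f(t,290,155,70,120,3)[:360]]);
B=np.hstack([f(s,295,135,70,70,3),f(t,110,160,80,70,3)])
B=cv2.copyMakeBorder(B,0,0,0,max(0,A.shape[1]-B.shape[1]),0)
M=np.vstack([A,B]) ;print(M.shape);cv2.imwrite("pics/m.png",M)
E
```

```text
(570, 570, 3)
```

View pics/m.png

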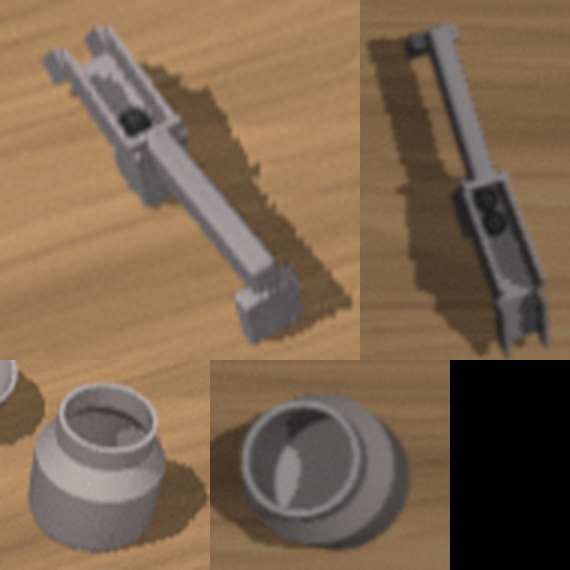

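The zoomed crop shows both beads at the rear of the channel. The handle-top centreline runs from (318,165) to (331,214) in the top view and from (194.5,236.8) to (170.8,205.5) in the scene view. The jar rim centre is at (140.7,192.3) in top and (331.2,153.7) in scene.

```bash
python3 - <<'E'
from h import *
s,t=ctrl.camera("scene"),ctrl.camera("top")
for n,a,b in [("hrear",(194.2,236.5),(317.7,164.7)),("hfront",(170.4,205.2),(330.4,214)),("jar",(330.9,153.4),(140.4,192)),("lipL",(130+54/4,170+62/4),(290+186/3,155+350/3))]:
    print(n,*tri(s,a,t,b))
a=plane(t,317.7,164.7,54);b=plane(t,330.4,214,54);print(a,b,plane(s,194.2,236.5,54),plane(s,170.4,205.2,54))
# direction from axis: top edge midpoints of nose arms
def edge(name,c):pass
for z,p in[(95,(140.4,192))]:print(plane(t,*p,z),plane(s,330.9,153.4,z))
im=t["image"][150:285,295:365];g=cv2.cvtColor(im,cv2.COLOR_BGR2HSV)
m=(g[...,1]<45).astype('uint8');n,l,st,ce=cv2.connectedComponentsWithStats(m)
i=1+st[1:,4].argmax();ys,xs=np.where(l==i);print(st[i])
for y in range(18,60,6):
    r=xs[ys==y];print(y+150,r.min()+295,r.max()+295)
print(ctrl.get_state()["eef_rot"])
E
```

```text
hrear [ 610.93327678 -139.59655328   49.43645953] 2.2148958818872866
hfront [ 519.50695117 -161.17974663   45.14328482] 2.1953434019066536
jar [553.48695524 173.87616406  93.83619452] 1.4921005755193735
lipL [ 414.82984493 -202.24262374   11.00188249] 7.629332427624643
[ 609.61792328 -139.93677095   54.        ] [ 518.33889802 -160.57059571   54.        ] [ 614.38141622 -138.92159515   54.        ] [ 527.22175987 -160.55034104   54.        ]
[553.01490323 172.80840957  95.        ] [554.51402859 173.92529011  95.        ]
[  11   13   47  111 1467]
168 307 321
174 314 322
180 317 324
186 318 326
192 320 328
198 322 330
204 324 331
[[-9.40466067e-01  3.39887373e-01 -3.88862287e-04]
 [ 3.39887595e-01  9.40465464e-01 -1.06446712e-03]
 [ 3.91262018e-06 -1.13326467e-03 -9.99999358e-01]]
```

```bash
python3 - <<'E'
from h import *
s,t=ctrl.camera("scene"),ctrl.camera("top")
im=t["image"][150:285,295:365];g=cv2.cvtColor(im,cv2.COLOR_BGR2HSV)
m=(g[...,1]<45).astype('uint8');n,l,st,ce=cv2.connectedComponentsWithStats(m)
i=1+st[1:,4].argmax();ys,xs=np.where(l==i)
rows=np.arange(24,62);mid=[(xs[ys==y].min()+xs[ys==y].max())/2+295 for y in rows]
k=np.polyfit(rows+150,mid,1);f=lambda v:plane(t,np.polyval(k,v),v,54)
a,b=f(168),f(212);d=b-a;print("handle fit",a,b,np.degrees(np.arctan2(d[1],d[0])))
print("tips",*tri(s,(149.7,182.7),t,(344.7,270.7)),plane(t,344.7,270.7,15),plane(s,149.7,182.7,15))
# beads: dark blobs
for c,(x,y,w,h) in((t,(315,200,40,45)),(s,(145,185,35,30))):
    q=c["image"][y:y+h,x:x+w].max(2);m=(q<50).astype('uint8');n,l,st,ce=cv2.connectedComponentsWithStats(m);print([(st[j,4],ce[j]+[x,y]) for j in range(1,n) if st[j,4]>5])
E
```

```text
handle fit [ 603.41558552 -137.27701492   54.        ] [ 521.9771759  -160.13031169   54.        ] -164.324785243829
tips [ 416.77936818 -187.79519493   15.96083472] 7.065225777434599 [ 415.8797369  -191.52440331   15.        ] [ 417.43731284 -184.45005812   15.        ]
[(np.int32(147), array([335.57142857, 226.5170068 ])), (np.int32(68), array([325.54411765, 229.45588235]))]
[(np.int32(11), array([162.81818182, 200.72727273]))]
```

Units first: shifts go in units of 25 mm and turns go in units of 0.2 rad. So -500 mm is -20, -50 mm is -2, -0.605 rad is -3.025.

jog_arm(
  increments="-2 -2.08 0 -0.25 | -4 -4.16 0 -0.5 | -6 -6.24 0 -0.75 | -8 -8.32 0 -1 | -10 -10.4 0 -1.25 | -12 -12.48 0 -1.5 | -14 -14.56 0 -1.75 | -16 -16.64 0 -2 | -18 -18.72 0 -2.25 | -20 -20.8 0 -2.5 | -22 -22.88 0 -2.75 | -23.12 -24.08 0 -3.025 | -23.12 -24.08 0 -3.025 | -23.12 -24.08 0 -3.025 | -23.12 -24.08 0 -3.025 | -23.12 -24.08 0 -3.025 | -23.12 -24.08 0 -3.025 | -23.12 -24.08 0 -3.025 | -23.12 -24.08 0 -3.025 | -23.12 -24.08 0 -3.025",
  jaw=50,
)

```text
time_s: 2.3
tool_pos: [559.6, -149.7, 302.5]
eef_rot: [[-0.966, -0.257, -0.001], [-0.257, 0.966, 0.001], [0.0, 0.001, -1.0]]
ft_force: [-0.2, -0.6, -0.3]
width: 49.6
gripper_force: 0.0
```

```bash
python3 - <<'E'
from workcell import ctrl
s=ctrl.get_state();print(s["q"],s["eef_rot"],s["tool_pos"])
E
```

```text
[ 0.23462787  0.5255533  -0.03242313  1.71962879  0.01949589  0.89760629
  2.02519551] [[-9.66392089e-01 -2.57071805e-01 -6.46609461e-04]
 [-2.57072418e-01  9.66391422e-01  1.17975989e-03]
 [ 3.21594831e-04  1.30633608e-03 -9.99999095e-01]] [ 559.55379857 -149.69986122  302.54177169]
```

jog_arm(
  increments="0 -0.04 1.6 0 | 0 -0.04 3.2 0 | 0 -0.04 4.8 0 | 0 -0.04 5.8 0 | 0 -0.04 6.4 0 | 0 -0.04 6.8 0 | 0 -0.04 7.08 0 | 0 -0.04 7.28 0 | 0 -0.04 7.28 0",
)

```text
time_s: 3.2
tool_pos: [560.2, -152.0, 120.7]
eef_rot: [[-0.967, -0.256, 0.0], [-0.256, 0.967, 0.0], [-0.0, 0.0, -1.0]]
ft_force: [-0.9, -0.4, 0.2]
width: 49.6
gripper_force: 0.0
```

```bash
python3 - <<'E'
from h import *
o=[]
for n,x,y in(("scene",110,130),("top",260,120)):
    c=ctrl.camera(n);o.append(cv2.resize(c["image"][y:y+150,x:x+130],None,fx=3,fy=3,interpolation=cv2.INTER_CUBIC))
cv2.imwrite("pics/g1.png",np.hstack(o))
E
```

```text
(no output)
```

View pics/g1.png

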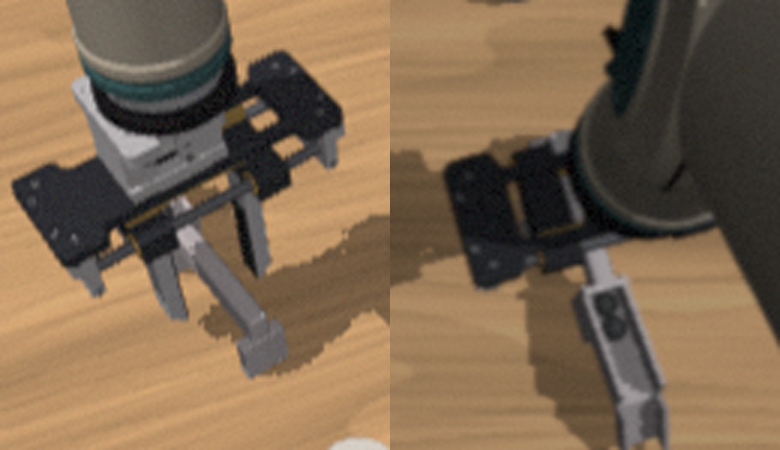

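The open fingers straddle the handle (scene crop about (170..265, 240..270)), and the beads are still at the rear of the channel. Closing now.

jog_arm(
  increments="0 0 0 0 | 0 0 0 0 | 0 0 0 0 | 0 0 0 0 | 0 0 0 0 | 0 0 0 0 | 0 0 0 0 | 0 0 0 0",
  jaw=5,
  squeeze=50,
)

```text
time_s: 4.1
tool_pos: [560.1, -152.2, 120.7]
eef_rot: [[-0.967, -0.255, -0.0], [-0.255, 0.967, 0.0], [0.0, 0.0, -1.0]]
ft_force: [-0.2, 0.3, 0.7]
width: 13.6
gripper_force: 50.0
```

jog_arm(
  increments="0 0 0 0 | 0 0 -0.08 0 | 0 0 -0.2 0 | 0 0 -0.36 0 | 0 0 -0.56 0 | 0 0 -0.8 0 | 0 0 -1.04 0 | 0 0 -1.24 0 | 0 0 -1.4 0 | 0 0 -1.52 0 | 0 0 -1.6 0 | 0 0 -1.6 0",
)

```text
time_s: 5.3
tool_pos: [560.2, -152.3, 160.9]
eef_rot: [[-0.967, -0.255, 0.0], [-0.255, 0.967, -0.0], [-0.0, -0.0, -1.0]]
ft_force: [0.3, 0.8, -2.1]
width: 13.7
gripper_force: 50.0
```

```bash
python3 - <<'E'
from h import *
o=[]
for n,x,y in(("scene",110,130),("top",260,120)):
    c=ctrl.camera(n);o.append(cv2.resize(c["image"][y:y+150,x:x+130],None,fx=3,fy=3,interpolation=cv2.INTER_CUBIC))
cv2.imwrite("pics/g2.png",np.hstack(o));s=ctrl.get_state();print(s["moment"],s["ft_force"])
E
```

```text
[ 0.04542375 -0.05074592 -0.02143837] [-0.70850785  0.25190217 -2.43416014]
```

View pics/g2.png

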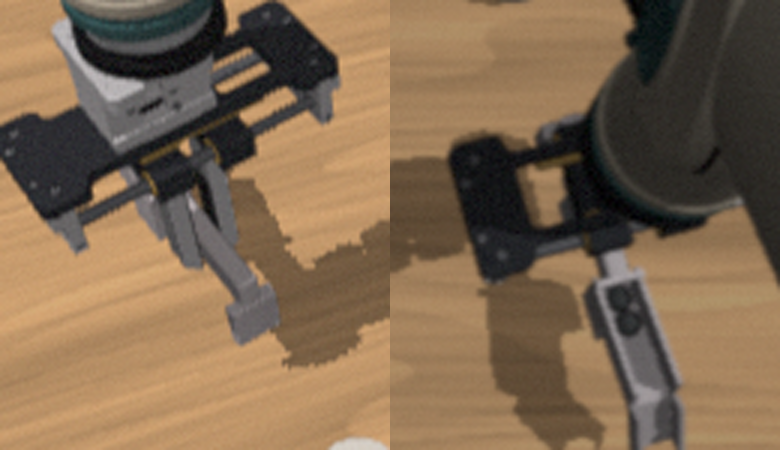

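The scoop hangs level-looking in the grip (top crop, nose at about (655,430)) with both beads at the rear. I'm lifting and turning it towards the jar.

In the tool's units: -70 mm is -2.8, -40 mm is -1.6, 0.8 rad is 4.

jog_arm(
  increments="0 0 -0.04 0.05 | 0 0 -0.12 0.15 | 0 0 -0.24 0.3 | 0 0 -0.4 0.5 | 0 0 -0.6 0.8 | 0 0 -0.8 1.1 | 0 0 -1 1.4 | 0 0 -1.2 1.7 | 0 0 -1.4 2 | 0 0 -1.6 2.3 | 0 0 -1.8 2.6 | 0 0 -2 2.9 | 0 0 -2.2 3.15 | 0 0 -2.4 3.4 | 0 0 -2.56 3.6 | 0 0 -2.68 3.75 | 0 0 -2.76 3.9 | 0 0 -2.8 3.95 | 0 0 -2.8 4 | 0 0 -2.8 4",
)

```text
time_s: 7.4
tool_pos: [560.1, -152.2, 230.5]
eef_rot: [[-0.857, 0.516, -0.0], [0.516, 0.857, 0.0], [0.0, -0.0, -1.0]]
ft_force: [-0.7, 1.1, -2.0]
width: 13.7
gripper_force: 50.0
```

```bash
python3 - <<'E'
from h import *
s=ctrl.get_state();R=np.array(s["eef_rot"]);p=np.array(s["tool_pos"]);print(R[:,0],p,s["q"])
print(R.T@(np.array([553.6,9.6,231])-p), 'turn', np.arctan2(R[1,0],R[0,0])-np.pi/2)
c=ctrl.camera("top");print(plane(c,191,108,85),plane(c,175,268,45))
E
```

```text
[-8.56678221e-01  5.15851100e-01  2.62224035e-04] [ 560.05098735 -152.19805369  230.5196477 ] [ 0.07918528  0.6269846   0.21573918  1.7935046  -0.18715044  0.74123778
  1.42243812]
[ 88.99025032 135.28110436  -0.46292938] turn 1.0287954649672333
[707.50772743  90.50468924  85.        ] [422.63544279 119.79645904  45.        ]
```

jog_arm(
  increments="0.04 0.04 0 0.05 | 0.12 0.16 0 0.15 | 0.2 0.32 0 0.3 | 0.36 0.56 0 0.55 | 0.56 0.84 0 0.8 | 0.8 1.2 0 1.15 | 1.04 1.6 0 1.5 | 1.32 2 0 1.9 | 1.6 2.4 0 2.3 | 1.88 2.84 0 2.7 | 2.16 3.28 0 3.1 | 2.44 3.68 0 3.5 | 2.68 4.08 0 3.9 | 2.92 4.44 0 4.25 | 3.12 4.76 0 4.55 | 3.28 5 0 4.75 | 3.4 5.2 0 4.95 | 3.52 5.32 0 5.05 | 3.56 5.4 0 5.15 | 3.56 5.4 0 5.15",
)

```text
time_s: 9.45
tool_pos: [553.5, 9.8, 230.6]
eef_rot: [[0.001, 1.0, -0.0], [1.0, -0.001, 0.0], [0.0, -0.0, -1.0]]
ft_force: [-0.6, -0.6, -0.5]
width: 13.3
gripper_force: 50.0
```

```bash
python3 - <<'E'
from h import *
o=[]
for n,x,y in(("scene",230,80),("top",90,130)):
    c=ctrl.camera(n);cv2.imwrite(f"pics/{n}3.png",c["image"]);o.append(cv2.resize(c["image"][y:y+150,x:x+130],None,fx=3,fy=3,interpolation=cv2.INTER_CUBIC))
cv2.imwrite("pics/g3.png",np.hstack(o))
E
```

```text
(no output)
```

View pics/g3.png

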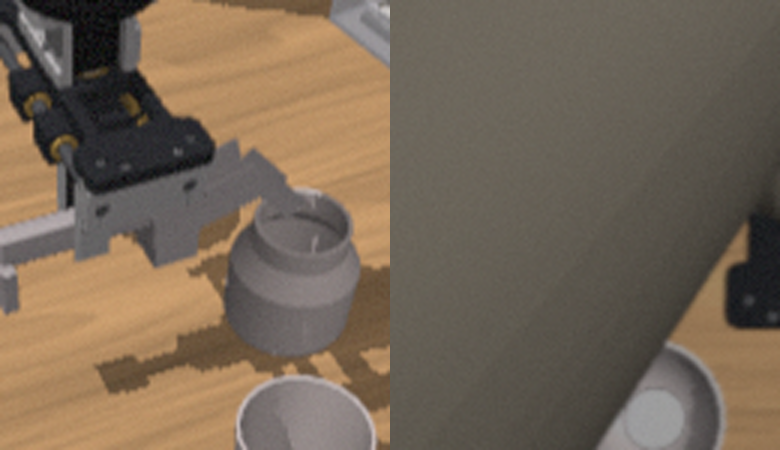

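```bash
python3 - <<'E'
from h import *
c=ctrl.camera("scene");o=np.array([553.5,9.8+85.4,230.6-120.7])
for n,x,y,z in[("lip",61,0,10),("lip r",61,-14,10),("lip l",61,14,10),("footrearR",-37,-15,0),("footfrontR",-7,-15,0),("heelR",-134,-7,0),("hendtopR",-137,-7,54),("hendtopL",-137,7,54),("rearwalltopR",-37,-15,65)]:
    # scoop x->world y, scoop y -> world -x
    for th in(0,5):
        a=np.radians(th);dx,dz=x+85.4,z-42;X=-85.4+dx*np.cos(a)+dz*np.sin(a);Z=42-dx*np.sin(a)+dz*np.cos(a)
        u=proj(c,o+[-y,X,Z]);print(n,th,np.round(u,1),"crop",np.round(((u[0]-230)*3,(u[1]-80)*3)))
E
```

```text
lip 0 [324.8 146.4] crop [284. 199.]
lip 5 [322.5 151.5] crop [277. 214.]
lip r 0 [328.3 151. ] crop [295. 213.]
lip r 5 [325.9 156. ] crop [288. 228.]
lip l 0 [321.4 142. ] crop [274. 186.]
lip l 5 [319.1 147. ] crop [267. 201.]
footrearR 0 [283.1 168.6] crop [159. 266.]
footrearR 5 [281.1 170.6] crop [153. 272.]
footfrontR 0 [297.1 164.3] crop [201. 253.]
footfrontR 5 [295.  167.3] crop [195. 262.]
heelR 0 [234.1 180.1] crop [ 12. 300.]
heelR 5 [232.3 179. ] crop [  7. 297.]
hendtopR 0 [231.4 160.1] crop [  4. 240.]
hendtopR 5 [232.  158.1] crop [  6. 234.]
hendtopL 0 [228.6 154.8] crop [ -4. 225.]
hendtopL 5 [229.2 152.9] crop [ -2. 219.]
rearwalltopR 0 [285.3 143.5] crop [166. 191.]
rearwalltopR 5 [286.1 145. ] crop [168. 195.]
```

The scene crop matches the level prediction: the foot corner is at (158,265) against (159,266) predicted. The lip is above the near side of the jar mouth, so I'm lowering it.

jog_arm(
  increments="0 0 0.04 0 | 0 0 0.12 0 | 0 0 0.24 0 | 0 0 0.4 0 | 0 0 0.56 0 | 0 0 0.72 0 | 0 0 0.88 0 | 0 0 1.04 0 | 0 0 1.2 0 | 0 0 1.32 0 | 0 0 1.4 0 | 0 0 1.44 0 | 0 0 1.44 0 | 0 0 1.44 0",
)

```text
time_s: 11.0
tool_pos: [553.6, 9.5, 194.8]
eef_rot: [[0.001, 1.0, 0.0], [1.0, -0.001, 0.0], [0.0, 0.0, -1.0]]
ft_force: [0.1, 0.7, 2.4]
width: 13.6
gripper_force: 50.0
```

```bash
python3 - <<'E'
from h import *
for i in range(3):
    c=ctrl.camera("scene");s=ctrl.get_state();print(s["ft_force"],s["moment"])
x,y=230,80
cv2.imwrite("pics/g4.png",cv2.resize(c["image"][y:y+150,x:x+150],None,fx=4,fy=4,interpolation=cv2.INTER_CUBIC))
E
```

```text
[0.43233899 1.23821979 3.21011391] [0.82184353 0.14880323 0.06753731]
[-0.00365449  2.33320419  2.69980516] [0.88144825 0.1845358  0.08210721]
[0.78839589 2.57091788 2.25338516] [0.87887822 0.13099455 0.09739775]
```

View pics/g4.png

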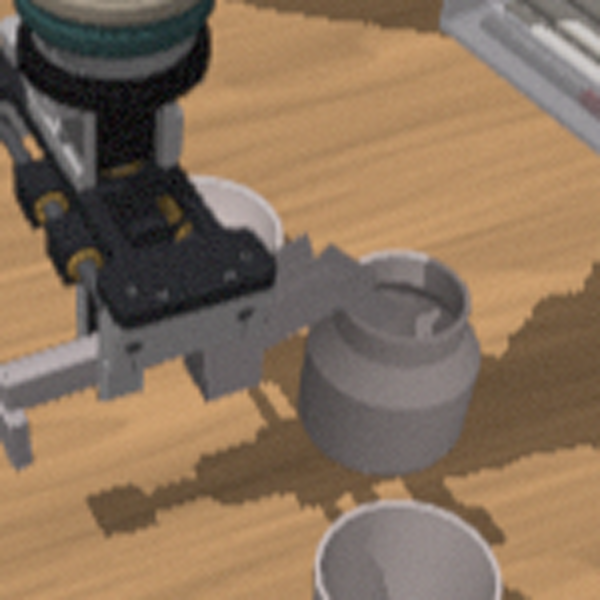

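Contact: Fz rose by about 4.5 N with +y, so the spout underside rests on the near rim with the lip about 11 mm inside (crop, around (350,290)). I'm easing off 1 mm and softening the grip so the scoop can pivot in the pads while the rim carries the nose.

jog_arm(
  increments="0 0 -0.02 0 | 0 0 -0.04 0 | 0 0 -0.04 0 | 0 0 -0.04 0",
  squeeze=12,
)

```text
time_s: 11.55
tool_pos: [553.4, 9.2, 195.4]
eef_rot: [[0.001, 1.0, -0.0], [1.0, -0.001, -0.0], [-0.0, -0.0, -1.0]]
ft_force: [0.5, 1.5, -1.8]
width: 14.1
gripper_force: 12.0
```

jog_arm(
  increments="0 0 0 0 | 0 0 0 0 | 0 0 0 0",
  squeeze=6,
)

```text
time_s: 11.85
tool_pos: [553.4, 9.2, 195.6]
eef_rot: [[0.001, 1.0, -0.0], [1.0, -0.001, -0.0], [-0.0, -0.0, -1.0]]
ft_force: [-0.8, 0.9, -2.0]
width: 13.8
gripper_force: 6.0
```

```bash
python3 - <<'E'
from h import *
for i in range(3):
    c=ctrl.camera("scene");s=ctrl.get_state();print(s["tool_pos"],s["ft_force"],s["moment"])
E
```

```text
[553.39586503   9.20816257 195.59312257] [ 0.34447588  1.47182743 -1.62447477] [0.15904746 0.05371005 0.00789459]
[553.40622269   9.20559026 195.60062486] [-0.61029181  1.51256606 -1.12804196] [ 0.20409117  0.06935794 -0.00736815]
[553.39159284   9.2088667  195.60005059] [-0.29807425  0.38883752 -1.46193551] [ 0.15099097  0.0506306  -0.05811209]
```

jog_arm(
  increments="0.008 0 -0.04 0 | 0.016 0 -0.08 0 | 0.028 0 -0.16 0 | 0.04 0 -0.24 0 | 0.056 0 -0.32 0 | 0.08 0 -0.4 0 | 0.096 0 -0.48 0 | 0.096 0 -0.48 0",
)

```text
time_s: 12.8
tool_pos: [553.7, 11.8, 208.0]
eef_rot: [[0.001, 1.0, 0.001], [1.0, -0.001, 0.0], [0.0, 0.001, -1.0]]
ft_force: [-0.1, -0.3, -2.9]
width: 14.0
gripper_force: 6.0
```

```bash
python3 - <<'E'
from h import *
for i in range(3):
    c=ctrl.camera("scene");s=ctrl.get_state();print(s["tool_pos"],s["ft_force"],s["moment"])
x,y=230,80
cv2.imwrite("pics/g5.png",cv2.resize(c["image"][y:y+150,x:x+150],None,fx=4,fy=4,interpolation=cv2.INTER_CUBIC))
E
```

```text
[553.55630803  11.75846673 207.81541062] [-0.40177308 -0.11525303 -2.0007113 ] [-0.11006509  0.04877069 -0.03014803]
[553.49991522  11.71819243 207.71918628] [ 0.18441679 -0.36400444 -2.17097848] [-0.15887619  0.06163236  0.0309009 ]
[553.46665394  11.71070107 207.63654545] [ 0.38130736 -0.36184841 -1.85820112] [-0.13033578  0.03990052  0.01483489]
```

View pics/g5.png

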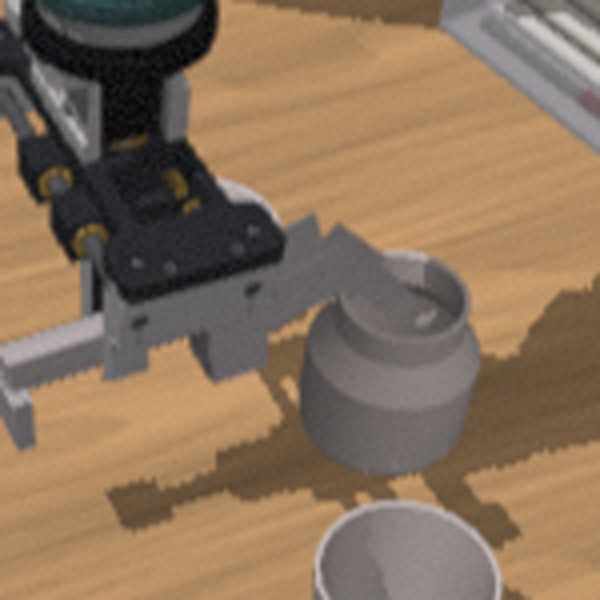

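At 6 N the pads still hold the torque (Mx about -0.13) and the scoop rose without tipping. I'm going back down and then softening to 3 N.

jog_arm(
  increments="0 0 0.08 0 | -0.016 0 0.16 0 | -0.032 0 0.24 0 | -0.048 0 0.32 0 | -0.064 0 0.4 0 | -0.08 0 0.44 0 | -0.08 0 0.46 0 | -0.08 0 0.46 0",
)

```text
time_s: 13.75
tool_pos: [553.5, 9.7, 196.1]
eef_rot: [[0.001, 1.0, -0.0], [1.0, -0.001, 0.0], [0.0, -0.0, -1.0]]
ft_force: [-0.1, -0.0, -0.9]
width: 13.7
gripper_force: 6.0
```

jog_arm(
  increments="0 0 0 0 | 0 0 0 0 | 0 0 0 0",
  squeeze=3,
)

```text
time_s: 14.05
tool_pos: [553.5, 9.7, 196.2]
eef_rot: [[0.001, 1.0, 0.0], [1.0, -0.001, 0.0], [0.0, 0.0, -1.0]]
ft_force: [0.1, 0.0, -1.6]
width: 13.9
gripper_force: 3.0
```

jog_arm(
  increments="0.008 0 -0.04 0 | 0.016 0 -0.08 0 | 0.024 0 -0.12 0 | 0.032 0 -0.16 0 | 0.032 0 -0.16 0",
)

```text
time_s: 14.55
tool_pos: [553.6, 10.6, 200.3]
eef_rot: [[0.001, 1.0, 0.0], [1.0, -0.001, 0.0], [0.0, 0.0, -1.0]]
ft_force: [0.2, 0.7, -1.7]
width: 13.7
gripper_force: 3.0
```

```bash
python3 - <<'E'
from h import *
for i in range(3):
    c=ctrl.camera("scene");s=ctrl.get_state();print(s["tool_pos"],s["ft_force"],s["moment"])
E
```

```text
[553.52387078  10.56981396 200.25755464] [-1.34453993 -0.18434906 -1.78031027] [-0.08318399  0.12929526  0.03614563]
[553.49524484  10.52358375 200.20572328] [-0.94794217  0.16072544 -1.99735385] [-0.02523358  0.06335623  0.05159607]
[553.50514487  10.52068561 200.17985105] [ 0.98267499 -0.27465218 -1.56778648] [-0.08732231  0.08057372 -0.0078225 ]
```

Moment is now about -0.065, half the suspended value, so it is slipping at 3 N with the rim carrying the nose. Raising a bit more along the arc, then checking.

jog_arm(
  increments="0.008 0 -0.04 0 | 0.016 0 -0.08 0 | 0.024 0 -0.12 0 | 0.036 0 -0.16 0 | 0.048 0 -0.2 0 | 0.06 0 -0.24 0 | 0.072 0 -0.28 0 | 0.08 0 -0.32 0 | 0.08 0 -0.32 0",
)

```text
time_s: 15.6
tool_pos: [553.6, 12.6, 208.3]
eef_rot: [[0.001, 1.0, 0.0], [1.0, -0.001, 0.0], [0.0, 0.0, -1.0]]
ft_force: [-0.8, 0.0, -2.0]
width: 14.5
gripper_force: 3.0
```

```bash
python3 - <<'E'
from h import *
for i in range(3):
    c=ctrl.camera("scene");s=ctrl.get_state();print(s["tool_pos"],s["ft_force"],s["moment"])
x,y=230,80
cv2.imwrite("pics/g6.png",cv2.resize(c["image"][y:y+150,x:x+150],None,fx=4,fy=4,interpolation=cv2.INTER_CUBIC))
E
```

```text
[553.51267257  12.5106517  208.20817718] [-1.00137862 -0.18912908 -2.53307261] [-0.05175999  0.10148766  0.0061947 ]
[553.49358059  12.52899682 208.19988459] [-0.71299335 -0.20051988 -1.23336598] [-0.06089828  0.07634253  0.03287752]
[553.4807122   12.50949591 208.14834133] [-0.82164991 -0.23091437 -1.4970966 ] [-0.06074892  0.08087347  0.02223092]
```

View pics/g6.png

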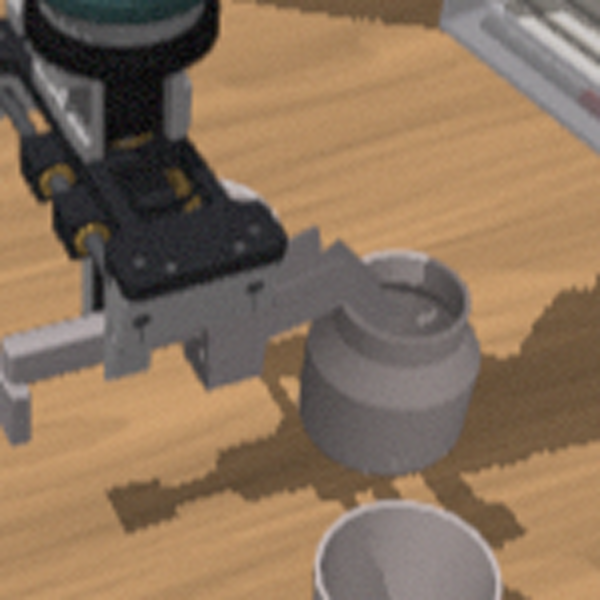

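The scoop has tipped about 4° against the previous picture (foot corner (265,372), heel (28,440)) with the lip still in the mouth. Continuing along the arc about the rim contact.

In the tool's units: -22 mm is -0.88, -20 mm is -0.8.

jog_arm(
  increments="0.012 0 -0.04 0 | 0.028 0 -0.08 0 | 0.04 0 -0.12 0 | 0.06 0 -0.2 0 | 0.08 0 -0.24 0 | 0.104 0 -0.32 0 | 0.128 0 -0.36 0 | 0.16 0 -0.44 0 | 0.188 0 -0.52 0 | 0.22 0 -0.6 0 | 0.252 0 -0.68 0 | 0.288 0 -0.76 0 | 0.32 0 -0.8 0 | 0.36 0 -0.88 0 | 0.36 0 -0.88 0",
)

```text
time_s: 17.25
tool_pos: [553.6, 21.7, 230.4]
eef_rot: [[0.001, 1.0, 0.0], [1.0, -0.001, 0.0], [0.0, 0.0, -1.0]]
ft_force: [-0.5, -0.1, -1.2]
width: 13.7
gripper_force: 3.0
```

```bash
cat > q.py <<'E'
from h import *
F=[];M=[]
for i in range(3):
    c=ctrl.camera("scene");s=ctrl.get_state();F.append(s["ft_force"]);M.append(s["moment"])
print(s["time_s"],s["tool_pos"],s["width"],np.mean(F,0),np.mean(M,0))
import sys
cv2.imwrite(f"pics/q{s['time_s']:.2f}.png",c["image"])
# predicted heel-end tile: find gray handle-end, lowest-left pixels
b=cv2.cvtColor(c["image"],cv2.COLOR_BGR2HSV);m=(b[...,1]<45).astype('uint8')
m[:, :200]=0;m[:,268:]=0;m[:100]=0
n,l,st,ce=cv2.connectedComponentsWithStats(m)
print([tuple(st[i]) for i in range(1,n) if st[i,4]>30])
y0,z0=s["tool_pos"][1],s["tool_pos"][2]-78.4
for th in range(0,50,5):
    a=np.radians(th);o=[]
    for x,z in((-137,54),(-134,0),(-37,0),(61,10)):
        dx,dz=x+85.4,z-42;o.append(np.round(proj(c,[s["tool_pos"][0]+(15 if x>-100 else 7),y0+dx*np.cos(a)+dz*np.sin(a),z0-dx*np.sin(a)+dz*np.cos(a)])))
    print(th,*o)
E
python3 q.py
```

```text
17.4 [553.48466551  21.55904933 230.15556264] 13.843290091067612 [ 0.01669769 -0.0877371  -1.75652626] [0.02934588 0.08098343 0.0573115 ]
[(np.int32(229), np.int32(100), np.int32(39), np.int32(79), np.int32(1348)), (np.int32(215), np.int32(276), np.int32(31), np.int32(43), np.int32(1103))]
0 [238. 158.] [240. 178.] [289. 167.] [334. 150.]
5 [238. 156.] [238. 177.] [287. 169.] [331. 155.]
10 [239. 154.] [237. 176.] [285. 171.] [328. 160.]
15 [240. 152.] [235. 175.] [282. 173.] [325. 165.]
20 [241. 150.] [234. 173.] [280. 174.] [322. 169.]
25 [243. 148.] [233. 171.] [278. 176.] [318. 174.]
30 [244. 146.] [232. 170.] [275. 177.] [314. 178.]
35 [246. 144.] [232. 168.] [273. 179.] [309. 183.]
40 [248. 143.] [231. 165.] [270. 180.] [304. 187.]
45 [250. 141.] [231. 163.] [267. 181.] [300. 190.]
```

```bash
python3 - <<'E'
import cv2,numpy as np,glob
for f in sorted(glob.glob("pics/q*.png"))+["pics/scene3.png"]:
    im=cv2.imread(f);g=cv2.cvtColor(im,cv2.COLOR_BGR2HSV)
    print(f)
    for y in range(150,186,2): print(y,''.join('#' if v<50 else '.' for v in g[y,222:312,1]))
E
```

```text
pics/q17.40.png
150 ...............###########################################################################
152 ..............############################################################################
154 .............#############################################################################
156 .........#################################################################################
158 .........###########################################################################...###
160 ........##########################################......########################.......###
162 ........################...............##########......#####################..........####
164 ........###########....................###..............####################.........#####
166 .......############......................................##################..........#####
168 .......############.......................................################..........######
170 .......###########..........................................############............######
172 .........#########.................
[... 1651 characters left out ...]
.............................######
172 ....##########......................................................................######
174 .....#########.....................................................................#######
176 ......########.....................................................................#######
178 .......#######.....................................................................#######
180 ........######.....................................................................#######
182 .........#####.....................................................................#######
184 ....................................................................................######
```

Units first: shifts go in units of 25 mm and turns go in units of 0.2 rad. So -9 mm is -0.36, -8 mm is -0.32.

jog_arm(
  increments="0.04 0 0 0 | 0.08 0 -0.04 0 | 0.12 0 -0.08 0 | 0.14 0 -0.12 0 | 0.16 0 -0.16 0 | 0.18 0 -0.2 0 | 0.2 0 -0.24 0 | 0.22 0 -0.28 0 | 0.24 0 -0.32 0 | 0.26 0 -0.36 0 | 0.26 0 -0.36 0",
)

```text
time_s: 18.5
tool_pos: [553.5, 28.1, 239.3]
eef_rot: [[0.001, 1.0, 0.0], [1.0, -0.001, 0.0], [0.0, 0.0, -1.0]]
ft_force: [-0.2, -0.0, -1.3]
width: 13.9
gripper_force: 3.0
```

```bash
python3 q.py; python3 - <<'E'
import cv2,numpy as np,glob
f=sorted(glob.glob("pics/q*.png"))[-1]
im=cv2.imread(f);g=cv2.cvtColor(im,cv2.COLOR_BGR2HSV)
for y in range(140,182,2): print(y,''.join('#' if v<50 else '.' for v in g[y,222:312,1]))
E
```

```text
18.65 [553.50554745  28.01445361 239.16166219] 13.994327896053733 [-0.38093608  0.21324257 -1.49298956] [-0.00156023  0.07686637  0.01757637]
[(np.int32(244), np.int32(100), np.int32(24), np.int32(26), np.int32(296)), (np.int32(231), np.int32(120), np.int32(37), np.int32(54), np.int32(773)), (np.int32(215), np.int32(276), np.int32(31), np.int32(43), np.int32(1105))]
0 [241. 154.] [243. 174.] [292. 163.] [337. 146.]
5 [242. 152.] [241. 173.] [290. 165.] [335. 151.]
10 [242. 150.] [240. 172.] [288. 167.] [332. 156.]
15 [243. 148.] [238. 170.] [286. 169.] [329. 161.]
20 [245. 145.] [237. 169.] [283. 170.] [325. 165.]
25 [246. 143.] [236. 167.] [281. 172.] [321. 170.]
30 [248. 141.] [235. 165.] [278. 173.] [317. 175.]
35 [249. 140.] [235. 163.] [276. 175.] [312. 179.]
40 [251. 138.] [234. 161.] [273. 176.] [308. 183.]
45 [254. 136.] [234. 159.] [271. 177.] [303. 187.]
140 ....................................####..######
[... 1242 characters left out ...]
....################..........#####
168 ...........#########.........................................#############..........######
170 ............#######.................................................................######
172 .............######.................................................................######
174 ...................................................................................#######
176 ...................................................................................#######
178 ...................................................................................#######
180 ...................................................................................#######
```

Tracking: about 18°, with the lip about 10 mm inside. Continuing slowly.

In the tool's units: -20 mm is -0.8, -18 mm is -0.72.

jog_arm(
  increments="0.02 0 -0.04 0 | 0.04 0 -0.08 0 | 0.06 0 -0.12 0 | 0.08 0 -0.16 0 | 0.12 0 -0.2 0 | 0.14 0 -0.24 0 | 0.16 0 -0.28 0 | 0.2 0 -0.32 0 | 0.22 0 -0.36 0 | 0.24 0 -0.4 0 | 0.28 0 -0.44 0 | 0.3 0 -0.48 0 | 0.32 0 -0.52 0 | 0.36 0 -0.56 0 | 0.38 0 -0.6 0 | 0.4 0 -0.64 0 | 0.44 0 -0.68 0 | 0.48 0 -0.72 0 | 0.52 0 -0.76 0 | 0.52 0 -0.8 0",
)

```text
time_s: 20.65
tool_pos: [553.5, 41.2, 259.2]
eef_rot: [[0.001, 1.0, -0.0], [1.0, -0.001, 0.0], [0.0, -0.0, -1.0]]
ft_force: [-0.5, 0.1, -1.6]
width: 13.9
gripper_force: 3.0
```

```bash
python3 q.py; python3 - <<'E'
import cv2,numpy as np,glob
f=sorted(glob.glob("pics/q*.png"))[-1]
im=cv2.imread(f);g=cv2.cvtColor(im,cv2.COLOR_BGR2HSV)
for y in range(140,182,2): print(y,''.join('#' if v<50 else '.' for v in g[y,222:312,1]))
E
```

```text
20.8 [553.49564488  41.07561516 259.20849352] 14.020259669753175 [-0.52228309  0.28226731 -1.62676939] [-0.00515048  0.1137985   0.00298817]
[(np.int32(260), np.int32(100), np.int32(8), np.int32(11), np.int32(61)), (np.int32(235), np.int32(112), np.int32(33), np.int32(48), np.int32(629)), (np.int32(215), np.int32(276), np.int32(31), np.int32(43), np.int32(1104))]
0 [248. 143.] [250. 165.] [299. 153.] [345. 136.]
5 [248. 141.] [248. 164.] [297. 156.] [342. 141.]
10 [249. 139.] [246. 162.] [295. 157.] [339. 147.]
15 [250. 137.] [245. 161.] [293. 159.] [336. 152.]
20 [252. 135.] [244. 159.] [290. 161.] [332. 157.]
25 [253. 133.] [243. 157.] [288. 163.] [328. 161.]
30 [255. 131.] [242. 155.] [285. 164.] [324. 166.]
35 [257. 129.] [241. 153.] [283. 166.] [319. 170.]
40 [259. 127.] [241. 151.] [280. 167.] [314. 175.]
45 [261. 125.] [241. 148.] [277. 168.] [309. 178.]
140 ..................###############################
[... 1241 characters left out ...]
..............................#####
168 ....................................................................................######
170 ....................................................................................######
172 ....................................................................................######
174 ...................................................................................#######
176 ...................................................................................#######
178 ...................................................................................#######
180 ...................................................................................#######
```

In the tool's units: 22.5 mm is 0.9, -22 mm is -0.88.

jog_arm(
  increments="0.04 0 -0.04 0 | 0.08 0 -0.1 0 | 0.12 0 -0.16 0 | 0.16 0 -0.2 0 | 0.2 0 -0.24 0 | 0.24 0 -0.3 0 | 0.28 0 -0.32 0 | 0.32 0 -0.36 0 | 0.36 0 -0.4 0 | 0.4 0 -0.44 0 | 0.44 0 -0.48 0 | 0.48 0 -0.52 0 | 0.52 0 -0.56 0 | 0.56 0 -0.6 0 | 0.6 0 -0.64 0 | 0.66 0 -0.68 0 | 0.72 0 -0.74 0 | 0.78 0 -0.8 0 | 0.84 0 -0.84 0 | 0.9 0 -0.88 0",
)

```text
time_s: 22.8
tool_pos: [553.5, 63.6, 281.3]
eef_rot: [[0.001, 1.0, 0.0], [1.0, -0.001, 0.0], [0.0, 0.0, -1.0]]
ft_force: [0.7, 0.0, -2.2]
width: 14.0
gripper_force: 3.0
```

jog_arm(
  increments="0 0 0 0 | 0 0 0 0 | 0 0 0 0 | 0 0 0 0 | 0 0 0 0",
)

```text
time_s: 23.3
tool_pos: [553.5, 63.4, 281.1]
eef_rot: [[0.001, 1.0, -0.0], [1.0, -0.001, 0.0], [0.0, -0.0, -1.0]]
ft_force: [-0.4, -0.2, -0.9]
width: 13.9
gripper_force: 3.0
```

```bash
python3 q.py; python3 - <<'E'
import cv2,numpy as np,glob
f=sorted(glob.glob("pics/q*.png"))[-1]
im=cv2.imread(f);g=cv2.cvtColor(im,cv2.COLOR_BGR2HSV)
for y in range(120,172,2): print(y,''.join('#' if v<50 else '.' for v in g[y,222:312,1]))
q=im.max(2);m=(q<62).astype('uint8');n,l,st,ce=cv2.connectedComponentsWithStats(m)
print([(tuple(st[j]),np.round(ce[j])) for j in range(1,n) if st[j,4]>4 and 240<ce[j][0]<370 and 90<ce[j][1]<200])
E
```

```text
23.45 [553.53362105  63.44868955 281.13923019] 13.940070793496243 [-0.31601993 -0.3467225  -1.80587464] [-0.09957743  0.04836365  0.03132162]
[(np.int32(246), np.int32(115), np.int32(22), np.int32(38), np.int32(521)), (np.int32(215), np.int32(276), np.int32(31), np.int32(43), np.int32(1106))]
0 [260. 130.] [261. 153.] [311. 142.] [357. 124.]
5 [261. 128.] [259. 152.] [309. 144.] [355. 130.]
10 [262. 126.] [258. 150.] [307. 146.] [351. 135.]
15 [263. 124.] [256. 148.] [304. 148.] [348. 141.]
20 [264. 121.] [255. 147.] [302. 150.] [344. 146.]
25 [266. 119.] [254. 145.] [299. 151.] [340. 151.]
30 [267. 117.] [254. 143.] [297. 153.] [335. 155.]
35 [269. 115.] [253. 140.] [294. 154.] [330. 160.]
40 [271. 113.] [253. 138.] [291. 155.] [325. 164.]
45 [274
[... 2002 characters left out ...]
................................####
162 .....................................................................................#####
164 .....................................................................................#####
166 .....................................................................................#####
168 ....................................................................................######
170 ....................................................................................######
[((np.int32(327), np.int32(105), np.int32(4), np.int32(4), np.int32(9)), array([329., 106.])), ((np.int32(297), np.int32(113), np.int32(4), np.int32(3), np.int32(8)), array([299., 114.]))]
```

```bash
python3 - <<'E'
from h import *
c=ctrl.camera("scene");im=c["image"];x,y=230,80
cv2.imwrite("pics/g7.png",cv2.resize(im[y:y+120,x:x+150],None,fx=5,fy=5,interpolation=cv2.INTER_CUBIC))
E
```

```text
(no output)
```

View pics/g7.png

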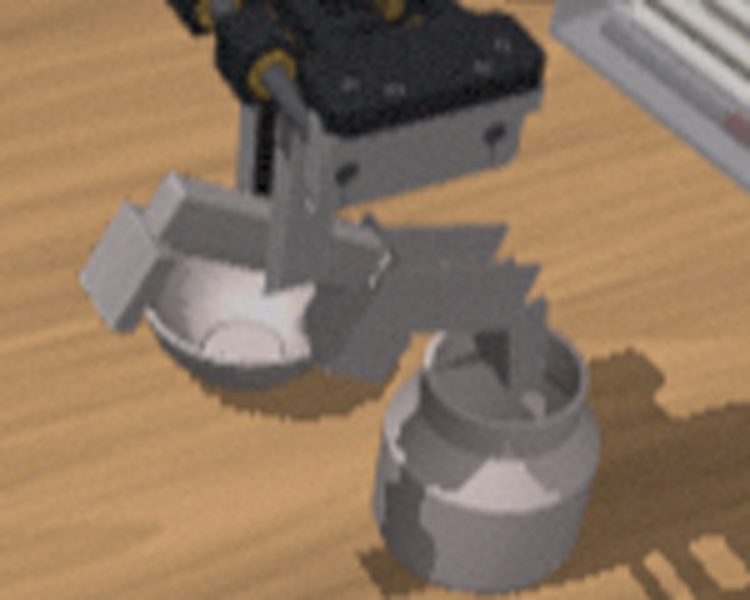

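The picture shows the scoop tipped about 30–35°, its spout inside the mouth (crop (510–545, 300–390)), with no bead outside. Lowering a little to set the lip deeper, then checking the channel numerically in the top view.

jog_arm(
  increments="0 0 0.08 0 | 0 0 0.16 0 | 0 0 0.24 0 | 0 0 0.32 0 | 0 0 0.36 0 | 0 0 0.36 0",
)

```text
time_s: 24.1
tool_pos: [553.5, 63.5, 272.0]
eef_rot: [[0.001, 1.0, -0.0], [1.0, -0.001, -0.0], [-0.0, -0.0, -1.0]]
ft_force: [0.5, -0.3, -2.0]
width: 14.2
gripper_force: 3.0
```

```bash
python3 - <<'E'
from h import *
s=ctrl.get_state();print(s["tool_pos"],s["ft_force"],s["moment"])
c=ctrl.camera("scene");t=ctrl.camera("top");p=s["tool_pos"]
print("rim px scene",proj(c,[553.6,173.6,95]),"top",proj(t,[553.6,173.6,95]))
for th in(25,30,35,40):
    a=np.radians(th);o=[]
    for x,z,w in((61,10,14),(61,10,-14),(35,40,0),(-25,32,0),(-37,65,15)):
        dx,dz=x+85.4,z-42;X=[p[0]+w,p[1]+dx*np.cos(a)+dz*np.sin(a),p[2]-78.4-dx*np.sin(a)+dz*np.cos(a)]
        o+=[np.round(proj(c,X)),np.round(proj(t,X)),round(X[2])]
    print(th,*o)
def asc(im,x0,x1,y0,y1,st=1):
    g=im.max(2)
    for y in range(y0,y1,st):print(y,''.join(" .:-=+*#%@"[min(9,int(v)//22)] for v in g[y,x0:x1]))
asc(t["image"],110,240,150,240,3)
asc(c["image"],300,355,135,185,1)
E
```

```text
[553.47330989  63.46309314 271.95661229] [ 0.45298982 -0.26473351 -1.98504446] [-0.16542959  0.06923858  0.01947813]
rim px scene (np.float64(330.53755491215804), np.float64(153.1518319118901)) top (np.float64(139.95265597040245), np.float64(191.6652746567416))
25 [338. 154.] [134. 183.] 103 [332. 145.] [133. 199.] 103 [333. 136.] [133. 187.] 141 [308. 137.] [167. 185.] 159 [316. 127.] [160. 171.] 194
30 [334. 158.] [140. 184.] 93 [327. 149.] [140. 200.] 93 [330. 141.] [138. 188.] 132 [306. 139.] [169. 186.] 155 [315. 129.] [160. 172.] 189
35 [329. 163.] [147. 185.] 83 [323. 154.] [146. 201.] 83 [327. 145.] [143. 189.] 123 [304. 141.] [172. 186.] 151 [315. 131.] [162. 172.] 185
40 [325. 167.] [154. 186.] 75 [318. 158.] [153. 201.] 75 [324. 149.] [148. 190.] 115 [302. 143.] [175. 186.] 147 [314. 133.] [163. 173.] 180
150 ===---:--------------------------:-------------:-----------:::::::::::::::-::-:---------===-::
[... 6251 characters left out ...]
=+++++++++*#%%%%#********++++*++++======
174 %%%%%++++--==+++++++++++*#%%%%%%#**********+*++++======
175 %%%%%++++=--=+++++++++++#%%%%%%%%***********++++=======
176 %%%%#++++=---=+++++++++#%%%%%%%%%#**********++++=======
177 %%%%#++++----==++++++*#%%%%%%%%%%%#**********++========
178 %%%%#++=+------==+++##%%%%%%%%%%%%%#*******+++=========
179 %%%%*++-=-----=+==+#%%%%%%%%%%%%%%%%####**+++==========
180 %%%%*++-------+++++*##%%%%%%%%%%%%%%%###*++=+==========
181 %%%%*++------=+*+******###%%%%%%%#%##***+===+==========
182 %%%%*++-----==++*+***++*****###***#**++++===+===+======
183 %%%%#++------+++*+*+++++++++++++++++++++++++===========
184 %##%#*=-----=++**+*+*+*++++++++++++++++++++=+=======+==
```

```bash
python3 - <<'E'
from h import *
c=ctrl.camera("scene");
def px(u,v,x):
    o,d=ray(c,u,v);return (o+d*(x-o[0])/d[0])
im=cv2.imread("pics/g7.png")
for n,u,v,x in[("foot rear",325,372,568.5),("foot front",385,380,568.5),("lip r",545,385,567.5),("spout front top",545,303,567.5),("heel rear bot?",120,330,560.5),("heel low-left",82,280,560.5)]:
    print(n,np.round(px(u/5+230,v/5+80,x),1))
print("now lip r",px(338,161,567.5))
E
```

```text
foot rear [568.5  80.9 139.4]
foot front [568.5 107.9 125.1]
lip r [567.5 185.9  92.1]
spout front top [567.5 176.3 140.3]
heel rear bot? [560.5   1.  182.2]
heel low-left [560.5 -12.9 210.1]
now lip r [567.5        185.85257087  80.54419232]
```

Casting the foot corners gives a tilt of about 28° with the lip near rim level, so I'm lowering it properly inside. I'll also use the stored pictures to check the tilt and lip height over time.

In the tool's units: 14 mm is 0.56, 9 mm is 0.36.

jog_arm(
  increments="0 0 0.12 0 | 0 0 0.24 0 | 0 0 0.36 0 | 0 0 0.48 0 | 0 0 0.56 0 | 0 0 0.56 0",
)

```text
time_s: 24.85
tool_pos: [553.3, 63.5, 257.8]
eef_rot: [[0.001, 1.0, -0.001], [1.0, -0.001, -0.0], [-0.0, -0.001, -1.0]]
ft_force: [-0.2, 0.5, -1.5]
width: 13.9
gripper_force: 3.0
```

```bash
cat > tilt.py <<'E'
from h import *
import glob
# mask-based foot-bottom line: cast onto the scoop's right side plane x=568.5
def foot(im,c,x0,x1,y0,y1):
    g=cv2.cvtColor(im,cv2.COLOR_BGR2HSV)[...,1]<50
    P=[]
    for u in range(x0,x1):
        r=np.where(g[y0:y1,u])[0]
        if len(r):
            o,d=ray(c,u,r.max()+y0+.5);P.append((o+d*(568.5-o[0])/d[0])[1:])
    return np.array(P)
E
python3 - <<'E'
from tilt import *
c=ctrl.camera("scene");s=ctrl.get_state();print(s["tool_pos"],s["moment"])
cv2.imwrite("pics/q24.99.png",c["image"])
for f,x0,x1,y0,y1 in(("q17.40",280,293,150,180),("q18.65",281,296,150,180),("q20.80",284,299,150,172),("q23.45",292,307,140,160),("q24.99",290,307,150,175)):
    P=foot(cv2.imread(f"pics/{f}.png"),c,x0,x1,y0,y1);k=np.polyfit(P[:,0],P[:,1],1);print(f,np.degrees(-np.arctan(k[0])),P[0],P[len(P)//2],P[-1])
im=c["image"];g=cv2.cvtColor(im,cv2.COLOR_BGR2HSV)
for y in range(126,176,2): print(y,''.join('#' if v<50 else '.' for v in g[y,222:345,1]))
E
```

```text
[553.46151696  63.46169913 257.96605165] [-0.07407993  0.03374165  0.02769634]
q17.40 24.884167991631156 [ 51.50849004 112.88177717] [65.20821314 98.94029128] [78.39776773 96.4360641 ]
q18.65 23.242751077332667 [ 53.31009682 117.66484735] [ 69.19929484 102.98645268] [84.64219956 99.61235948]
q20.80 27.998089560012275 [ 58.81215634 129.02950518] [ 74.65374616 114.73935842] [ 89.98495075 111.50332603]
q23.45 31.86757381976685 [ 73.95782146 146.89330878] [ 89.60666551 135.91222104] [105.47702743 127.34718073]
q24.99 50.06055785779286 [ 71.05670431 132.3241171 ] [ 89.98495075 111.50332603] [112.27988217  70.86797372]
126 .........................................##################..#######################################.......................
128 .......................................######################################################..............................
130 ......................................##
[... 2199 characters left out ...]
..................##..######################################
166 .....................................................................................######################################
168 ....................................................................................#######################################
170 ....................................................................................#######################################
172 ....................................................................................#######################################
174 ...................................................................................########################################
```

```bash
python3 - <<'E'
from h import *
c=ctrl.camera("scene")
def px(u,v,x=568.5):
    o,d=ray(c,u,v);return np.round((o+d*(x-o[0])/d[0])[1:],1)
print(px(290,158),px(297,163),px(305,165.5), "heel",px(254,155,560.5),px(246,145,560.5))
im=c["image"];print(c["image"].shape)
def asc(im,x0,x1,y0,y1,st=1):
    g=im.max(2)
    for y in range(y0,y1,st):print(y,''.join("0123456789ABCDEFGHIJ"[min(19,int(v)//12)] for v in g[y,x0:x1]))
asc(im,265,350,128,172)
E
```

```text
[ 70.9 133.7] [ 87.6 113.8] [106.6  99.4] heel [  1.1 160.3] [-13.9 189.9]
(384, 512, 3)
128 EDBBBBABABAAA9843359998889998865457888888888878889ABCDDEFFFFFFFFFFEEEEEEEFFFFFFFFFFFF
129 DCAABBBBBBABBA98977999888999887667888888888888AABCDEEEFFFFFFFEEFEEEEEEEFFFFFFFFFFFEFF
130 CA99AAABBBBBBBABB9899988879888876888888888A9BCDDEEFFFFFFFFFFFEFEEEFFFFFFFFFFFFFFFFFFF
131 B8888899AAAABBABBA998888899888786888889AABCDEEEEFFEFFFFFFFFEEEEEEFFFFFFFFFFFFFFFFFFFG
132 988888888899AAABBB9988888B888888778A88ACDEEEEFFFFFFFFFEFFEEEEEFFFFFFFFFFFFFFFFFFGGFFF
133 88888888888889999A9998888998888878AA779CEEEFFFFFFFFFEFEEEDEDEEEEFFFFFFFFFFFFFFGFGFFFE
134 8888888888888888899898788787888999A8778ADDDCDDDDCCCCBCBCCBBBBBBBEFFFFFFFFFFGGFFFFFFFF
135 8888888888888887889888878877789AAAA99978A99999998888888888888889DFFFFFFGGGGFFFFFFFFFF
136 8888788888888888889988878888889AAAAAAA98888888888888888888888889EFFFGGGGGFFFFFFFFFFFF
137 88788888888888888889988888888889AAAABAA988888788888888888888888CFGGGGFFFFFFFFFFFGFFFF
138 7878888888888888889998888788887888999AAA9888888888888788888888AFGGGFFFFFFFFFGFFFFEEEE
139 77788788878888888
[... 2248 characters left out ...]
FFFFFFDFDDDDDDFEEDDCBBA99CDEDD87777767777788899999999999A9AA9A99889999
165 FFFFFFFFGFGFGFFFFFFFFFFFFFFFFFFFFFFEEDDDEDEDB77788777777778889999999AA99AAA9999899A99
166 FFFFFGFGFFFFFFFFFFFFFFFFFFFFFFFFFFFFFFFFFCDB778888887777788888899899999999999999AA999
167 FFGFFFGFFFFFFFFFFFFFFFFFFFFFFFFFFFFFFFFFFBA8788788988877787888888989999999999999AAA99
168 GFGFFFFFFFFFFFFFFFFFFEFFFFFFFFFFFFFFFFFGFA7778888989988888888898999999999999999AAAA99
169 GFFFFFFFFFFFFFFFFFFFFFFFFFFFFFFFFFFFFGFFE967888888899999888889899999999999999AABAAAA9
170 FFFFFFFFFFFFFFFFFFFFFFFFFFFFFFFFGGGGGGFFE967888889999999999998888999999999AAABBBAAAA9
171 FFFFFFFFFFFFFFFFFFFFFFFFFFFFGGGGFGGFFGGFD96688899899A999AAAA999999999AAAAAABBBABAAAAA
```

Lip is now about 15 mm inside at about 31°. To reach 40° gently I'll bring the lip to the far inner wall and let that turn the scoop in the soft grip.

jog_arm(
  increments="0.04 0 -0.04 0 | 0.12 0 -0.08 0 | 0.24 0 -0.12 0 | 0.36 0 -0.16 0 | 0.48 0 -0.2 0 | 0.6 0 -0.2 0 | 0.72 0 -0.2 0 | 0.8 0 -0.2 0 | 0.88 0 -0.2 0 | 0.88 0 -0.2 0",
)

```text
time_s: 25.95
tool_pos: [553.5, 85.8, 263.1]
eef_rot: [[0.001, 1.0, -0.0], [1.0, -0.001, 0.0], [0.0, -0.0, -1.0]]
ft_force: [0.0, -0.4, -1.0]
width: 14.1
gripper_force: 3.0
```

```bash
python3 - <<'E'
from h import *
F=[];M=[]
for i in range(3): c=ctrl.camera("scene");s=ctrl.get_state();F.append(s["ft_force"]);M.append(s["moment"])
print(s["tool_pos"],np.mean(F,0),np.mean(M,0))
im=c["image"]
g=im.max(2)
for y in range(130,172,1):print(y,''.join("0123456789ABCDEFGHIJ"[min(19,int(v)//12)] for v in g[y,285:355]))
E
```

```text
[553.58143829  85.36714885 263.16977382] [-0.48402135 -0.53346798 -1.84441646] [-0.12751388  0.07454019 -0.0298095 ]
130 8788888888999878888788AAA98779CDEEEEEEEEEEEDDEDEEEFFFFFFFFFFFFFFFFFGFF
131 8888888888899888888889AAAAA8889ABBBBBBBBBBBBBBBCCCCCCEFFFFFFFFFFFFFFFE
132 88888888889998888778889AAAAAA998888888888888888888888CFFFFFFFFFFFFFEFE
133 888888888999888788888888999AAAA9888888888888888888879DFFFFFFFFFFEFFFFF
134 888888888899988888878888888999AAA8888888788888888888CFGGGFFFFFFFEFFFFF
135 8878888889888878888888888888889BC888888888888888888AFGFFFFFFFFFFFFFFFF
136 B888788779898888888888888888878CA878888888888888888CGFFFFFFFFFFFFFFEEE
137 FDDB88887899888888788888888888BA778888888888888888AEDEFFFFFGFFFFEEEDEE
138 GGGFDCBA8899888888888788888788C8788888888898888888ACBBDEFFFFFEEEDDDEEE
139 GGGGGFED9999878888787888887889A778888888899AA888889989ABDDCCDDDDEEEEEE
140 GGGGGFFE98888888888878887878A98888888888888A988888888888
[... 1639 characters left out ...]
8888A75888899A98889A99999
163 CACA9999ADCCCCDFFFFFFEDDDDB87766777778999A9889999A978899AA998999999999
164 FDFDDDDCDFFFFFFFFFFFFDDDDB87787667777788999AADDDDBA99AA9A9988999999989
165 FFFFFFFFFFFFFFFFFFFFFDDDD8787886777777878899BDEEDA99AA9999989A99998899
166 FFFFFFFFFFFFFFFFFFFFFCDDEC878887777778888888BBBBBA9999999899AA99999999
167 FFFFFFFFFFFFFFFFFFFFFBCEEEC88888887777888888BAAAAA999999999AAAA9989999
168 FFEFFFFFFFFFFFFFFFFGFABEEFE988899988788888A9AAAAAAA9999999AAAA9A999999
169 FFFFFFFFFFFFFFFGGFFGE99BCEC888999999888888AAAAAAAAA99999AAAAAAA9999999
170 FFFFFFFFFFFFFFGFFFGFE9978B9888989999999889AAAAAAAA9999AAAAAAAAAA999999
171 FFFFFFFFGGFFFFGFGFGFDA96898899999999AAAAADDCCBBBBBBCCCBBBBBAAAAAA99999
```

In the tool's units: 14 mm is 0.56, 12 mm is 0.48.

jog_arm(
  increments="0.04 0 -0.04 0 | 0.08 0 -0.08 0 | 0.12 0 -0.12 0 | 0.16 0 -0.16 0 | 0.2 0 -0.2 0 | 0.24 0 -0.24 0 | 0.28 0 -0.28 0 | 0.32 0 -0.32 0 | 0.4 0 -0.36 0 | 0.48 0 -0.4 0 | 0.56 0 -0.44 0 | 0.56 0 -0.44 0",
)

```text
time_s: 27.3
tool_pos: [553.6, 100.0, 274.3]
eef_rot: [[0.0, 1.0, 0.0], [1.0, -0.0, 0.0], [0.0, 0.0, -1.0]]
ft_force: [0.5, 0.6, -2.4]
width: 14.1
gripper_force: 3.0
```

```bash
python3 - <<'E'
from h import *
F=[];M=[]
for i in range(3): c=ctrl.camera("scene");s=ctrl.get_state();F.append(s["ft_force"]);M.append(s["moment"])
print(s["tool_pos"],np.mean(F,0),np.mean(M,0))
im=c["image"]
g=im.max(2)
for y in range(116,182,1):print(y,''.join("0123456789ABCDEFGHIJ"[min(19,int(v)//12)] for v in g[y,255:360]))
E
```

```text
[553.60859222  99.55066968 274.13469365] [-0.1665551   0.02735371 -2.09659482] [-0.07115971  0.08490302 -0.013396  ]
116 EDDDDDEDEEEEEEFFFFDDDDDCACDDDEEDC98888899999874478998887897988788788888888AACCCDEEEEFFFFFFFFFFFFFFFFFEFFF
117 DDEEEEEEEEFFFFFFFFDEDDEDBDDDDEDC988888888999998689987888898988887788789AACDDEEEEEFFFFFFFFFFFFFFFFFFFFFEFE
118 EEEEFFFFFFFFEFEFFEEDDDDDCCDDDDC98888888888899A9999988878899988887789ABCDDEEEFFFFFFFFFFEFFEFFFFFFFFFFFEEEE
119 EFFFFFFFFFFFFEFFEEDDDDDDDDCDDCA888888888888889A9998877878778888ABACDDEEEEEFEFFFFFFEEFFFFEFFFFFFFFFEEEEEEF
120 FFFFFFFFFFEFFFEEEDDDDEDDDDCCCA888888888888888889988888887778ABCDDDEEEEEEFFEFFFEEEFFFFFFFFFFFFFFEEEEEFFFFF
121 FFFFFEFEEEFEEEEDDDDDDEDDDDCB98888888888888888888998888788888CDEEEEEFEFFFEFEFEEFEEEFFFFFFFFFEEEEEEEEFFFFFF
122 FFEFFFEEEEEEEDEDDDDDEDDDDDDC98787888888888888788889888788889EEEEEEFFEFEEFFEEFEFFFFFFFFFEEEEEEEEFFFFFFFFEE
123 FFEEEEEEEEEEEDEEDEDEDDDDDDDDC98887888888888
[... 5742 characters left out ...]
ADFGGFFFFFFFFFFEEEEDDDDDCCCA888888888888
176 FFFFFFEFFFFFFFFFFFFFFFGGGGFGFGGGGGGGGGGGGFGFFFFFFE99A86667899999ADFGFFFFFFFFFFEFEEEEEDDDDCCB9888888888888
177 FFFFFFFFFFFFFFFFGFFGGFGGGFGGGGGGGGGGGGGGGFGFFFFFFD99AA766678999BDGGFFFFFFFFFFFFEEEEEEDDDDDB98888888888888
178 FFFFFFFFGFFFFFFFGGGGGFGGGGGGGGGGGGGGGGGGFFFFFFFFGD999A876667889DFGGGFFFFFFFFFFFEEEEEEEDDDB988888888888888
179 FFFGGGFFFFGFFGGGGGGGGGGGGGGGGGGGGGGGGFFFFFFFFGGGFC999AA96677779DFFGFFGFFFFFFFFFFEEEEEEDCB9888888788888888
180 GFFFFFFFGFGGGGGGGGGGGGGGGGGGGGGGGGFFFFFFFFFFFFFFFC99AAAA7677778BCDEEFFFFFFFFFFFFEEEEDCBA88987888888888988
181 FFFFGGGGGGGGGGGGGGGGGGGGGGGGGGGGGFFFFFFFFFFFFFFFFC99A9AA8777778ABBBCDEEFFFFFEEEEDDCBBA9999888888889889888
```

The jar stays put and the tip is done as far as this grip allows. Backing the scoop towards the near rim with the lip inside, then tipping back along the arc.

jog_arm(
  increments="-0.08 0 0.04 0 | -0.24 0 0.08 0 | -0.44 0 0.16 0 | -0.68 0 0.24 0 | -0.92 0 0.32 0 | -1.16 0 0.36 0 | -1.4 0 0.4 0 | -1.6 0 0.44 0 | -1.72 0 0.48 0 | -1.8 0 0.48 0 | -1.8 0 0.48 0",
)

```text
time_s: 28.55
tool_pos: [553.5, 54.6, 262.1]
eef_rot: [[0.001, 1.0, -0.0], [1.0, -0.001, 0.0], [0.0, -0.0, -1.0]]
ft_force: [-0.3, 1.1, -3.0]
width: 14.1
gripper_force: 3.0
```

jog_arm(
  increments="-0.06 0 0.08 0 | -0.16 0 0.2 0 | -0.28 0 0.32 0 | -0.44 0 0.48 0 | -0.6 0 0.64 0 | -0.72 0 0.8 0 | -0.84 0 0.96 0 | -0.96 0 1.12 0 | -1.04 0 1.28 0 | -1.12 0 1.44 0 | -1.2 0 1.6 0 | -1.24 0 1.68 0 | -1.24 0 1.68 0",
)

```text
time_s: 29.85
tool_pos: [553.4, 23.3, 219.9]
eef_rot: [[0.001, 1.0, -0.0], [1.0, -0.001, -0.0], [-0.0, -0.0, -1.0]]
ft_force: [0.3, 1.8, -2.3]
width: 14.0
gripper_force: 3.0
```

```bash
python3 - <<'E'
from h import *
F=[];M=[]
for i in range(3): c=ctrl.camera("scene");s=ctrl.get_state();F.append(s["ft_force"]);M.append(s["moment"])
print(s["tool_pos"],np.mean(F,0),np.mean(M,0))
cv2.imwrite("pics/r1.png",c["image"])
g=cv2.cvtColor(c["image"],cv2.COLOR_BGR2HSV)
for y in range(146,182,2): print(y,''.join('#' if v<50 else '.' for v in g[y,222:312,1]))
E
```

```text
[553.56172745  23.56322014 220.21700426] [-0.49711912  1.56661174 -2.48567486] [0.32822244 0.13071175 0.02623052]
146 ..................................####.###################################################
148 ..................................########################################################
150 ..................................########################################################
152 ..................................########################################################
154 .......................###################################################################
156 ..................########################################################################
158 ..................###############################################
[... 370 characters left out ...]
...#####################.....######
168 ............###########.................##................#####################.....######
170 ...........#############...................................###################......######
172 ...........############......................................################.......######
174 ............###########.......................................##############.......#######
176 .............#########..........................................#..................#######
178 ..............#######..............................................................#######
180 ...............######..............................................................#######
```

In the tool's units: 24 mm is 0.96, -13 mm is -0.52.

jog_arm(
  increments="-0.04 0 0.04 0 | -0.12 0 0.16 0 | -0.2 0 0.28 0 | -0.28 0 0.4 0 | -0.36 0 0.52 0 | -0.4 0 0.64 0 | -0.44 0 0.76 0 | -0.48 0 0.84 0 | -0.52 0 0.92 0 | -0.54 0 0.96 0 | -0.54 0 0.96 0",
)

```text
time_s: 31.1
tool_pos: [553.5, 9.9, 196.0]
eef_rot: [[0.001, 1.0, -0.0], [1.0, -0.001, -0.0], [-0.0, -0.0, -1.0]]
ft_force: [-0.7, 2.3, -2.0]
width: 14.1
gripper_force: 3.0
```

```bash
python3 - <<'E'
from h import *
F=[];M=[]
for i in range(3): c=ctrl.camera("scene");s=ctrl.get_state();F.append(s["ft_force"]);M.append(s["moment"])
print(s["tool_pos"],np.mean(F,0),np.mean(M,0))
cv2.imwrite("pics/r2.png",c["image"])
for f in("r2","scene0"):pass
g=cv2.cvtColor(c["image"],cv2.COLOR_BGR2HSV)
for y in range(150,192,2): print(y,''.join('#' if v<50 else '.' for v in g[y,222:312,1]))
E
```

```text
[553.51153905  10.00003718 196.20633606] [ 0.17328737  1.67543954 -1.43119978] [0.35863024 0.05300399 0.03975033]
150 ...........................######.##########.###############.#########.###################
152 ............................######.###########.################.###.######################
154 ...........................##########.#####################.##############################
156 ............................###.#############.##..###.####################################
158 ............................############..####.###########################################
160 ...........................###############################################################
162 ............................##############################################################
164 ............................##############################################################
166 ..........................#######################
[... 481 characters left out ...]
....################........#######
178 .........#################.......####.......................###############........#######
180 .........##########..........................................######................#######
182 .........#########.................................................................#######
184 .........##########................................................................#######
186 ..........#########.................................................................######
188 ...........########..................................................................#####
190 ............#######....................................................................###
```

In the tool's units: 2 mm is 0.08, 1 mm is 0.04.

jog_arm(
  increments="0 0 0.04 0 | 0 0 0.08 0 | 0 0 0.08 0",
)

```text
time_s: 31.55
tool_pos: [553.5, 10.1, 194.1]
eef_rot: [[0.001, 1.0, -0.0], [1.0, -0.001, 0.0], [0.0, -0.0, -1.0]]
ft_force: [-0.1, 1.6, -1.1]
width: 13.8
gripper_force: 3.0
```

jog_arm(
  increments="0 0 0 0 | 0 0 0 0 | 0 0 0 0 | 0 0 -0.04 0 | 0 0 -0.12 0 | 0 0 -0.28 0 | 0 0 -0.48 0 | 0 0 -0.72 0 | 0 0 -0.96 0 | 0 0 -1.2 0 | 0 0 -1.36 0 | 0 0 -1.44 0 | 0 0 -1.48 0 | 0 0 -1.48 0",
  squeeze=50,
)

```text
time_s: 32.95
tool_pos: [553.4, 10.0, 231.1]
eef_rot: [[0.001, 1.0, -0.0], [1.0, -0.001, 0.0], [0.0, -0.0, -1.0]]
ft_force: [1.2, 0.7, -2.1]
width: 13.8
gripper_force: 50.0
```

jog_arm(
  increments="-0.08 0 0 -0.1 | -0.24 0 0 -0.3 | -0.48 0 0 -0.6 | -0.8 0 0 -1 | -1.2 0 0 -1.45 | -1.68 0 0 -1.9 | -2.16 0 0 -2.35 | -2.64 0 0 -2.8 | -3.16 0 0 -3.25 | -3.68 0 0 -3.7 | -4.2 0 0 -4.15 | -4.68 0 0 -4.6 | -5.12 0 0 -5.05 | -5.52 0 0 -5.5 | -5.84 0 0 -5.95 | -6.08 0 0 -6.3 | -6.28 0 0 -6.55 | -6.4 0 0 -6.7 | -6.48 0 0 -6.75 | -6.48 0 0 -6.75",
)

```text
time_s: 34.95
tool_pos: [553.2, -152.3, 231.1]
eef_rot: [[-0.975, 0.221, -0.0], [0.221, 0.975, -0.0], [0.0, -0.0, -1.0]]
ft_force: [1.0, -0.4, -2.0]
width: 13.7
gripper_force: 50.0
```

```bash
python3 - <<'E'
from h import *
s=ctrl.get_state();R=np.array(s["eef_rot"]);p=np.array(s["tool_pos"]);t=ctrl.camera("top");c=ctrl.camera("scene")
cv2.imwrite("pics/t1.png",t["image"]);cv2.imwrite("pics/s1.png",c["image"]);print(s["time_s"],p,R[:,0])
for x,z in((-30,40),(-10,45),(10,50),(35,40),(61,10)):
    X=p+R[:,0]*(x+85.4);X[2]=p[2]-78.4+z-42;print(x,np.round(proj(t,X)),np.round(proj(c,X)))
q=t["image"].max(2);a=cv2.imread("pics/top0.png").max(2)
for im in(q,a):
  for y in range(172,210,1):print(y,''.join("0123456789ABCDEFGHIJ"[min(19,int(v)//12)] for v in im[y,118:166]))
  print()
E
```

```text
34.95 [ 553.22113157 -152.30199634  231.05608422] [-9.75334434e-01  2.20732236e-01  1.49103665e-04]
-30 [329. 220.] [169. 158.]
-10 [327. 232.] [168. 148.]
10 [325. 245.] [167. 139.]
35 [321. 261.] [168. 134.]
61 [315. 277.] [170. 137.]
172 EDCA98888888888888888888888888878788878788888888
173 DBA998888888888888888999888888887877777777788888
174 B99898888888888999989999999998877787878777878888
175 998899999989999999888777788889887777777777778888
176 988888898889999987665555556678888887777777777888
177 888888888889988655544445454556688888777777777788
178 88888888899987
[... 2992 characters left out ...]
78AA8679AAA
197 667AA865566668ABBBCBBB87777777777777778AA8679AAA
198 5679A976666668ABBBBBBA87777777777777779BA8679AAA
199 5568AA76666668ABBBBBB97777777777777778AA97689AAA
200 56579A86666668ABBBBBB97777777777777789AA86789AAA
201 56568A97656668ABBBBBB9877777777777778AB97779A9AA
202 66667AA8666668ABBBBBB8777777777777789BA86789AAAA
203 666568AA866668ABBBBB9877777777777789AA86679A9AAA
204 6666579AA76667ABBBBB977777777777789AA9767899AA9A
205 6666667AA97667ABBBB987777777777789AA97668999999A
206 66666668AA98779BBBA87777777777789AA97667899999AA
207 666666668AAA879ABB9877777777779AAA97667899999A99
208 66666655689AA99ABA877777778889AAA8766789999999A9
209 777766655668AAAAA9888888889AAAA97656789999999999
```

```bash
python3 - <<'E'
from h import *
t=ctrl.camera("top");im=t["image"].max(2)
print(proj(t,[553,174,8]),proj(t,[553,214,8]),proj(t,[553,134,8]),proj(t,[593,174,8]))
for y in range(206,282,1):print(y,''.join("0123456789ABCDEFGHIJ"[min(19,int(v)//12)] for v in im[y,305:345]))
a=cv2.imread("pics/top0.png").max(2);print(a[220:232,330:340]//12)
E
```

```text
(np.float64(152.49853511791963), np.float64(199.11879027131357)) (np.float64(131.8213111861533), np.float64(199.17662534220207)) (np.float64(173.17432165180213), np.float64(199.0609592208879)) (np.float64(153.1977395301859), np.float64(178.8025351859292))
206 EEEEEEEEEEEEEEEEEEEEC85678888878CDEEEDED
207 EEEEEEEEEEEEEEEEEEEEC85678888879CEEEEEEE
208 DDDDDEEEEEEEEEEEEEEDB75678888789CEEEEEEE
209 DDDDDDDDEEEEEEEEEEEDA7567888878ADEEEEEEE
210 DDDDDDDDDDDDDDDEEDED96678888878BDEEEEEEE
211 DDDDDDDDDDDDDDDDDDDC85678888879CEEEEEEEE
212 DDDDDDDDDDDDDDDDDDCB75789999989CDDDDDDDD
213 EDDDDDDDDDDDDDDDDDCA768BCCCCCA9CCDDDDDDD
214 DDDDDDDDDDDDDDDDDDCA669BDDDDDCBCDDDDDDDD
215 EDEEEEEEEEEEEEDBCDDA77ACDDDDDDCDEEEEEEEE
216 EEEEEEEEEEEEEDB9ADDCAABCDDDDDDDEEEEEEEEE
217 EEEEEEEEEEEEDB87ACDDDDDDDDDDDDDEEEEEEEEE
218 EEEEEEEEEEEDB8679BBCDDDDEEDDDDDDDEEEEEEE
219 EDEEEEEEEEDB856AB9889ABCDDDDDDEDEEEEEEEE
220 EEEEEEEEEED9547AC975567789ABCDDDEEEEEEEE
221 EEEEEEEEEEC8547BCB877665566789ABDDEEEEEE
222 EEEEEEEEEDB7558CDCA888777665557ACDEEEEEE
223 EEEEEEEEEDA6458CDB9888888887557BDDDDEDDD
224 EEEEEEEEED95469CCA888888888755
[... 2152 characters left out ...]
9BDEEEEEEEEEEEEEEE
273 D9668898766666666554579CEEEEEEEEEEEEEEEE
274 C967898866665666655468ADEEEEEEEEEEEEEEEE
275 B868998866665666654579CDEEEEEEEEEEEEEEEE
276 A66898876556556655568ADEEEEEEEEEEEEEEEEE
277 967899866666656655579BDEEEEEDEEEEDDDDDDD
278 8689A9876666666655589BDDDDDDDDDDDDDDDDDD
279 879ACCBA987766655468ACDCDDDDDDDDDDDDDDDD
280 879CDDDDCCBA98765579BCDDDDDDCDDDDDDDDDDD
281 88ADDDDDDDCCCCA7568ACDDDDDDDDDDDDDDDDDDD
[[2 3 3 3 2 3 4 3 4 7]
 [3 3 3 3 3 3 4 3 3 5]
 [2 3 3 3 3 4 5 4 3 4]
 [2 2 3 3 3 4 6 5 4 3]
 [2 2 2 2 3 5 6 5 4 3]
 [4 3 2 2 3 4 4 5 4 3]
 [6 4 2 2 2 3 3 4 4 3]
 [6 3 2 2 3 3 3 3 3 3]
 [6 3 2 3 3 3 3 3 3 4]
 [6 3 2 3 3 3 3 2 3 4]
 [7 4 2 3 3 3 3 2 3 5]
 [8 6 3 2 3 2 2 3 5 5]]
```

The channel is empty: no dark pixels remain between (329,220) and (321,261). Setting the scoop down here.

In the tool's units: 109 mm is 4.36, 108 mm is 4.32.

jog_arm(
  increments="0 0 0.12 0 | 0 0 0.36 0 | 0 0 0.72 0 | 0 0 1.16 0 | 0 0 1.64 0 | 0 0 2.12 0 | 0 0 2.6 0 | 0 0 3.04 0 | 0 0 3.4 0 | 0 0 3.68 0 | 0 0 3.92 0 | 0 0 4.08 0 | 0 0 4.2 0 | 0 0 4.28 0 | 0 0 4.32 0 | 0 0 4.36 0 | 0 0 4.36 0",
)

```text
time_s: 36.8
tool_pos: [554.1, -152.2, 125.7]
eef_rot: [[-0.975, 0.22, 0.003], [0.22, 0.975, -0.0], [-0.003, 0.0, -1.0]]
ft_force: [-3.6, 2.0, 24.4]
width: 14.1
gripper_force: 50.0
```

jog_arm(
  increments="0 0 0 0 | 0 0 0.02 0 | 0 0 0.04 0 | 0 0 0.06 0 | 0 0 0.06 0",
  squeeze=3,
)

```text
time_s: 37.3
tool_pos: [554.2, -152.2, 121.2]
eef_rot: [[-0.975, 0.22, 0.002], [0.22, 0.975, -0.001], [-0.002, -0.0, -1.0]]
ft_force: [1.7, 0.2, 5.2]
width: 13.9
gripper_force: 3.0
```

```bash
python3 - <<'E'
from h import *
M=[];F=[]
for i in range(2): c=ctrl.camera("scene");s=ctrl.get_state();M.append(s["moment"]);F.append(s["ft_force"])
print(s["time_s"],s["tool_pos"],np.mean(F,0),np.mean(M,0))
E
```

```text
37.4 [ 554.10733005 -152.19031335  120.97029878] [ 1.84159068 -0.0771499   4.39844779] [-0.05030851 -0.37073531  0.01635833]
```

jog_arm(
  increments="0 0 -0.02 0 | 0 0 -0.02 0 | 0 0 -0.02 0 | 0 0 -0.02 0 | 0 0 -0.02 0 | 0 0 -0.02 0",
  jaw=50,
)

```text
time_s: 38.0
tool_pos: [553.2, -152.0, 121.0]
eef_rot: [[-0.976, 0.22, -0.0], [0.22, 0.976, 0.0], [0.0, 0.0, -1.0]]
ft_force: [0.4, 0.1, -0.0]
width: 49.7
gripper_force: 0.0
```

jog_arm(
  increments="0 0 -0.2 0 | 0 0 -0.6 0 | 0 0 -1.2 0 | 0 0 -2.4 0 | 0 0 -3.8 0 | 0 0 -5.2 0 | 0 0 -6.4 0 | 0 0 -7.2 0 | 0 0 -7.2 0",
)

```text
time_s: 38.9
tool_pos: [554.7, -152.5, 305.0]
eef_rot: [[-0.975, 0.22, 0.007], [0.22, 0.975, -0.002], [-0.007, 0.0, -1.0]]
ft_force: [0.7, -0.5, 0.6]
width: 50.0
gripper_force: 0.0
```

jog_arm(
  increments="0 -1.2 0 0 | 0 -3.2 0 0 | 0 -5.2 0 0 | 0 -7.2 0 0 | 0 -9.2 0 0 | 0 -10.4 0 0 | 0 -11.2 0 0 | 0 -11.2 0 0",
)

```text
time_s: 39.7
tool_pos: [489.9, -427.6, 300.3]
eef_rot: [[-0.975, 0.224, -0.002], [0.224, 0.975, -0.001], [0.002, -0.001, -1.0]]
ft_force: [0.5, 0.4, 0.1]
width: 50.1
gripper_force: 0.0
```

```bash
python3 - <<'E'
from h import *
s=ctrl.get_state();c,t=ctrl.camera("scene"),ctrl.camera("top");print(s["time_s"],s["tool_pos"])
cv2.imwrite("pics/sf.png",c["image"]);cv2.imwrite("pics/tf.png",t["image"])
for n,i in(("scene",c),("top",t)):
    a=cv2.imread(f"pics/{n}0.png").max(2)
    q=i["image"].max(2);m=((q<45)).astype('uint8');k,l,st,ce=cv2.connectedComponentsWithStats(m)
    print(n,[(st[j,4],np.round(ce[j])) for j in range(1,k) if 8<st[j,4]<400])
q=t["image"].max(2)
for y in range(172,222,1):print(y,''.join("0123456789ABCDEFGHIJ"[min(19,int(v)//12)] for v in q[y,116:180]))
g=cv2.cvtColor(t["image"],cv2.COLOR_BGR2HSV)
for y in range(160,285,4): print(y,''.join('#' if v<45 else '.' for v in g[y,295:365,1]))
E
```

```text
39.7 [ 489.90686117 -427.63956634  300.25482635]
scene [(np.int32(60), array([484.,   3.])), (np.int32(30), array([506.,   2.])), (np.int32(47), array([436.,  13.])), (np.int32(339), array([497.,  19.])), (np.int32(39), array([418.,  16.])), (np.int32(9), array([475.,  13.])), (np.int32(55), array([450.,  28.])), (np.int32(13), array([486.,  22.])), (np.int32(57), array([467.,  39.])), (np.int32(93), array([508.,  38.])), (np.int32(40), array([503.,  51.])), (np.int32(44), array([509.,  57.])), (np.int32(160), array([502.,  67.])), (np.int32(11), array([
[... 5207 characters left out ...]
.........................
252 ..........##################..........................................
256 ..........#################...........................................
260 .........#################............................................
264 .......################...............................................
268 ......#################...............................................
272 .....#################................................................
276 ....##.........#####..................................................
280 .................##...................................................
284 ......................................................................
```

```bash
python3 - <<'E'
from h import *
c,t=ctrl.camera("scene"),ctrl.camera("top")
for n,i in(("scene",c),("top",t)):
    a=cv2.imread(f"pics/{n}0.png").max(2).astype(float);q=i["image"].max(2).astype(float)
    r=cv2.GaussianBlur(q,(3,3),0)/np.maximum(cv2.GaussianBlur(a,(3,3),0),5)
    for nm,m in(("darker",r<.7),("lighter",r>1.4)):
        k,l,st,ce=cv2.connectedComponentsWithStats(m.astype('uint8'))
        print(n,nm,[(int(st[j,4]),np.round(ce[j]).astype(int).tolist(),int(q[l==j].mean())) for j in range(1,k) if st[j,4]>6])
E
python3 - <<'E'
from h import *
t=ctrl.camera("top")
# hidden part of jar: which floor points (bead centres z=14) are seen through the mouth
cc=np.array([553.6,173.6]);o=-np.array(t["R"]).T@np.array(t["t"]);print("cam",o)
vis=tot=0;h=[]
for x in range(-34,35,4):
  for y in range(-34,35,4):
    if x*x+y*y>34*34: continue
    P=np.array([cc[0]+x,cc[1]+y,14.]);k=(95-14)/(o[2]-14);Q=P+(o-P)*k;tot+=1
    if np.hypot(*(Q[:2]-cc))<28: vis+=1
    else:h.append((x,y))
print(vis,tot,h)
E
```

```text
scene darker [(3545, [303, 105], 108), (234, [3, 109], 65), (4016, [232, 191], 110), (33, [1, 171], 73), (124, [175, 180], 107), (10, [184, 170], 89), (27, [176, 212], 99), (1668, [132, 227], 114), (88, [189, 228], 99), (25, [182, 237], 97), (114, [184, 246], 101)]
scene lighter [(28, [425, 7], 136), (59, [441, 13], 132), (23, [428, 9], 118), (28, [479, 8], 90), (10, [464, 8], 139), (18, [471, 11], 114), (23, [482, 11], 96), (10, [456, 13], 119), (2154, [349, 47], 160), (16, [432, 18], 72), (9, [426, 25], 154), (12, [446, 30], 145), (16, [435, 34], 156), (35, [265, 49], 178), (16, [420, 60], 172), (281, [157, 193], 181), (21, [168, 189], 181), (13, [179, 223], 169), (275, [205, 245], 176)]
top darker [(63, [322, 178], 64), (50, [312, 182], 85), (6828, [255, 233], 86), (2026, [369, 223], 90), (90, [319, 204], 74), (9224, [101, 323], 81)]
top lighter [(285, [303, 175], 140), (34, [318, 187], 129), (1105, [335, 248], 130), (19, [310, 243], 123)]
cam [443.86589718 -23.14332711 773.24166695]
99 216 [(-30, -14), (-30, -10), (-30, -6), (-30, -2), (-30, 2), (-30, 6), (-30, 10), (-30, 14), (-
[... 492 characters left out ...]
(-10, -30), (-10, -26), (-10, -22), (-10, -18), (-10, -14), (-10, -10), (-10, -6), (-10, -2), (-10, 2), (-6, -30), (-6, -26), (-6, -22), (-6, -18), (-6, -14), (-6, -10), (-6, -6), (-6, -2), (-2, -30), (-2, -26), (-2, -22), (-2, -18), (-2, -14), (-2, -10), (-2, -6), (2, -30), (2, -26), (2, -22), (2, -18), (2, -14), (2, -10), (2, -6), (6, -30), (6, -26), (6, -22), (6, -18), (6, -14), (6, -10), (10, -30), (10, -26), (10, -22), (10, -18), (10, -14), (10, -10), (14, -30), (14, -26), (14, -22), (14, -18), (14, -14), (14, -10), (18, -26), (18, -22), (18, -18), (18, -14), (18, -10), (22, -22), (22, -18), (22, -14), (22, -10), (26, -18), (26, -14), (26, -10), (26, -6), (30, -14), (30, -10), (30, -6)]
```

```bash
python3 -c "
from workcell import ctrl
print(ctrl.close_job())"
```

```text
the job is handed in; nothing more can be done
None
```

I handed the job in at about 40 s, not fully verified: the scoop is empty and stands on the table, and the jar stands unmoved. Both beads should be in the jar, since none shows anywhere else, but over half its floor is hidden so I never saw them there. The tip only reached about 30°, not 35–45°, and the lip probably rose about 10 mm above the rim for part of it, so "without the lip leaving the mouth" may not have been met.

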